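# Close the two-plate pressing jig

## Task

Close the pressing jig: first take the rubber stopper off the jig's lower plate and put it in the porcelain dish. Then fetch the upper plate from its sloping stand, turn it level and lower it gently, kept level and without letting it drop, over the two guide pins (the wide hole belongs to the thick pin) until it lies flush on the lower plate. Leave the two flasks, the small beaker and the crucible standing where they are.

Things in the scene. Friction and masses are not known exactly. Their poses are not given: they have to be found in the camera images.
- lower_platen: Lower half of the jig, fixed, on the left or right of the bench: aluminium plate on a rubber foot, 90 (x) x 196 (y) x 24 high. Origin at the centre of its underside on the bench, z up. Two upright steel pins stand on its y axis, 66 mm either side of the middle: straight to 18 mm above the plate's top, then a cone up to 28 mm above it with a 5 mm flat tip.
- thick_pin (a point): Foot of the thick guide pin (14 mm diameter), on its axis at the level of the lower plate's top; at lower_platen y = +66 mm.
- thin_pin (a point): Foot of the thin guide pin (10 mm diameter), on its axis at the level of the lower plate's top; at lower_platen y = -66 mm.
- slope_stand: Steel stand fixed to the bench, on the other side from the lower plate. Its rest, a sheet 94 x 150 mm, slopes 30 degrees, high at its +x, low at its -x (towards the robot), with an 8 mm lip along the low edge. Origin at the centre of its foot on the bench, z up; the middle of the sloping face is 55 mm above. The upper plate rests on it.
- upper_platen: Upper half, loose, 0.4-0.65 kg: aluminium plate 70 (x) x 172 (y) x 16, two holes on its y axis; origin at the centre of its underside, z out of its top. A black grip block 40 (x) x 18 (y) in its middle, on a 3 mm foot plate, rises to 62 mm from the underside: pinch it across the 18 mm. It starts on the stand, tilted 30 degrees, grip leaning to the robot, y within 25 degrees of world y.
- wide_hole (a point): Centre of the wide hole (17 mm diameter) at the upper plate's underside, y = +66 mm; goes over the thick pin.
- narrow_hole (a point): Centre of the narrow hole (13 mm diameter) at the upper plate's underside, y = -66 mm; goes over the thin pin.
- grip_top (a point): Centre of the top of the upper plate's grip block, 62 mm from the underside along the plate's z.
- stopper: Brick-coloured rubber stopper, 24 mm tall, round, 25 mm across at its top and narrowing to its foot. Origin at the centre of its foot, z up. At the start it stands somewhere on the lower plate between the pins.
- dish: White shallow porcelain evaporating dish, loose, about 73 mm across the rim and 14 mm high, between the two halves of the jig. Origin at the centre of its underside; its inner floor is about 4 mm above it and 30 mm across.
- conical_flask: Conical glass flask, 82 mm across, 153 mm tall, standing behind the dish; a bystander. Origin at the centre of its underside.
- round_flask: Round flask with a flat foot, 63 mm across, 125 mm tall, standing behind the dish; a bystander. Origin at the centre of its underside.
- small_beaker: Small glass beaker, 49 mm across, 59 mm tall, standing between dish and robot; a bystander. Origin at the centre of its underside.
- crucible: White porcelain crucible, 41 mm across, 32 mm tall, standing between dish and robot; a bystander. Origin at the centre of its underside.
There are look-alikes about, which are no part of the job. What is shaped like the lower_platen but yellow is not meant.

How it is judged:
By the outcome, as a careful person would: the job done as asked, in the order asked, and still so for the second after the job is handed in, with the robot touching nothing.
It also fails if it takes over 72 s, if anything falls off the work surface, if the arm or the gripper's body presses on something with over 40 N, if the wrist force passes 120 N, or if a joint passes its speed limit or range.

## Robot

A 7-joint arm with a two-finger parallel gripper is mounted at the origin on a cart in front of the work surface, level with it; the furniture and walls round the work are solid. World frame = base frame: x ahead of the robot, y to its left, z up, the work surface at z = 0. Lengths are in m, angles in rad, forces in N, time in s.
With the tool pointing down it reaches from about 0.425 to 0.875 m from the base axis. Payload 4.7 kg.
Tool frame: the origin (TCP) lies on the centre line of the jaws, within the pads' length; the fingertips stand 14 mm ahead of it and the grasp point (between the pads) lies 5 mm behind it; z points along the fingers, y is the direction in which the jaws open and shut (so a half turn about z gives the same grasp; the last joint's range is limited). The gripper opens to 87 mm and grips with 3 to 60 N. Pads are 19 mm wide; open, the fingers measure 117 mm over their backs; the gripper's body (75 mm by 190 mm) begins 51 mm behind the grasp point.
Start: joints at [1.185, 0.321, -0.07, 1.45, 0.023, 1.371, -0.057], TCP at [0.253, -0.599, 0.214] pointing down, gripper open.
Joint ranges: [-2.86, 2.86], [-0.3, 2.09], [-1.38, 1.24], [0.06, 2.45], [-1.56, 4.7], [0.09, 2.05], [-2.69, 2.69]. Speed limits (rad/s): [2.57, 2.57, 3.14, 3.14, 3.14, 3.14, 3.14].

## Interface

Orientations are given as a rotation vector (axis times angle).
In Python, from bench import ctrl gives the robot as it stands. The module is installed in compiled form; this text tells all that it offers.
- The arm moves only by the tool step_arm, never from a script. Its argument "plan" is a list of rows, each a list of 3 entries, a list of its own where there are three numbers: the turn, a rotation vector about the tool's x, y, z in rad, then the shift along the tool's x, y, z in m, then the closure in counts, from 0 (fully open) to 255 (shut). In form: [[[rx, ry, rz], [x, y, z], hand], ...]. A call has exactly 10 rows; each row is the pose to reach, as a shift and turn from the pose commanded when the call began, along the tool's axes at that moment; what a row does not reach only later rows make up. A row lasts 1/8 s, in which the tool goes at most 62.5 mm and 10.7 degrees, less where a joint would pass 70% of its speed; a pose out of reach is approached as far as the arm can. A call with a gripper value outside its range is refused whole. The fingers move at their own pace and stop on an object; "squeeze" is the grip in N (left out, the last holds). Time passes only in rows, so rows that repeat a pose let the fingers close, or fill a call up. It gives the time, the measured TCP pose, the force and the opening at its end, in the units of the state.
- ctrl.get_state(): the state, without advancing time (a new reading comes with each control period).
- ctrl.get_image(name): name is "side" or "top"; returns the picture (400x640x3 uint8, red, green, blue); there is no depth.
- ctrl.calibration(name): a dict with "fov_y" (degrees; the focal length in pixels is half the picture's height over the tangent of half this angle, whatever the lens; pixels are square), "cx", "cy" (the principal point, pixels), "k1" (the pictures are not rectified: a ray, as slopes to the right and down, at radius r is drawn at 1 + k1 r^2 times it, then the intrinsics apply), "rvec" (rotation vector, rad) and "tvec" (3), from world to camera coordinates, as OpenCV has them. Camera axes: x right, y down, z forward; pixel columns grow to the right and rows downward; lengths in m; the calibration is good to about 2 mm. A picture is of the moment at which its call begins. calibration takes no time and is no camera call.
- ctrl.close_job(): hands the job in, once; it reports no verdict.
Trained networks look in the newest picture that a camera, given by its name, has taken for a name from the list of things; names that differ only in an ending like _2 or _b are one class to them, and where a whole thing is asked for, a point or a joint stands for the part that bears it (a point fixed in the world has none). Each returns a list of dicts, best first, with "score" (0 to 1); they miss things now and then, are a little off and sometimes report something else, mostly with a low value. They report only what shows in the picture. A call takes as long as a camera call. They do not tell look-alikes from the thing itself.
- ctrl.cut_out(camera, label): "pixels" (400x640 bool, what is visible of it) and "rect" ([left, top, width, height] in pixels, round what is visible of it).
The state is a dict: "time": time; "joint_positions": joint angles; "qd": joint speeds; "joint_torque": joint torques, N m; "position": TCP position; "tool_rot": TCP orientation; "ft_force": force on the tool from outside, world axes, zero at the start; "torque": the same for the moment, N m; "grip_width": opening from 0.0 (shut) to 1.0 (fully open).
Only numpy, scipy, OpenCV 4.12 (cv2) and the standard library are available. Lean on these libraries where they do the work, as an engineer would, in place of code of your own. Each camera call takes 0.05 s, during which the arm holds its last target.

## Working session

There is one attempt and no reset: what is moved stays moved. The work goes in short steps, Python scripts to look and compute and a tool call to move; the robot and the scene stay as the last step left them, time stands still between calls to the robot, and variables do not carry over. Pictures are saved under pics/ and viewed, and the job is handed in when it is done.

Besides the shell and the picture viewer there is one more tool, called after ">>>" as name(argument=value, ...), one argument or row to a line, values as JSON. step_arm: Moves the arm, as the interface text tells. Its arguments: {"type":"object","properties":{"plan":{"type":"array"},"squeeze":{"type":"number"}},"required":["plan"]}

```bash
mkdir -p pics; ls; python3 - <<'E'
from bench import ctrl
import cv2
s=ctrl.get_state(); print({k:s[k] for k in ('time','position','tool_rot','ft_force','grip_width')})
for n in ('side','top'):
    im=ctrl.get_image(n); cv2.imwrite(f'pics/{n}0.png',im[:,:,::-1]); print(n,ctrl.calibration(n))
E
```

```text
pics
{'time': 0.0, 'position': array([ 0.25270899, -0.59825008,  0.21317574]), 'tool_rot': array([-3.07722759e+00, -6.23457930e-01,  7.86116106e-04]), 'ft_force': array([ 0.08516211, -0.38074618,  0.02754979]), 'grip_width': 0.9976643865419542}
side {'fov_y': 45.55977360614234, 'cx': 323.3989383468872, 'cy': 197.6045316233866, 'k1': -0.14599774992604295, 'rvec': array([ 0.65207449, -2.31408036,  1.53715447]), 'tvec': array([0.45170311, 0.1671074 , 1.33416144])}
top {'fov_y': 50.971968153241804, 'cx': 319.2861356846415, 'cy': 197.9114263547146, 'k1': 0.020159899510574304, 'rvec': array([ 2.16071449, -2.13048661,  0.15034294]), 'tvec': array([0.07904469, 0.49324419, 1.41497343])}
```

View pics/side0.png

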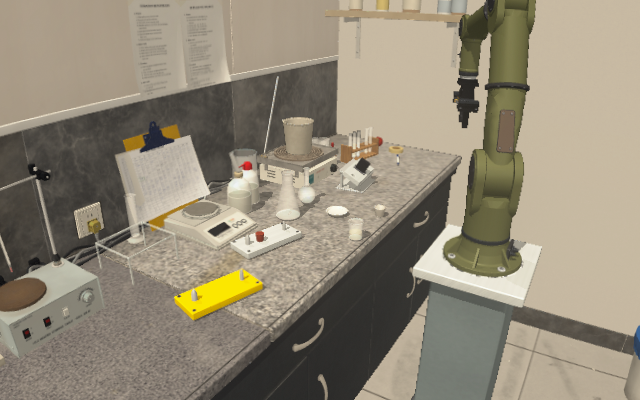

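View pics/top0.png

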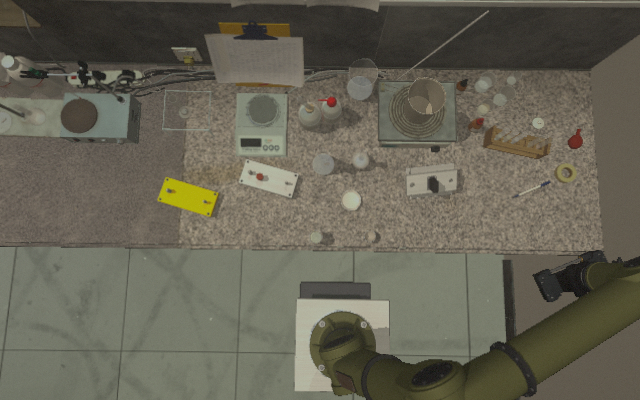

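```bash
cat > h.py <<'E'
import numpy as np, cv2
from bench import ctrl
class Cam:
    def __init__(s,n):
        c=ctrl.calibration(n); f=200/np.tan(np.radians(c['fov_y']/2))
        s.K=np.array([[f,0,c['cx']],[0,f,c['cy']],[0,0,1]]); s.d=np.array([c['k1'],0,0,0,0.])
        s.r=np.array(c['rvec']); s.t=np.array(c['tvec']); s.R=cv2.Rodrigues(s.r)[0]; s.c=-s.R.T@s.t
    def proj(s,P):
        return cv2.projectPoints(np.array(P,float).reshape(-1,1,3),s.r,s.t,s.K,s.d)[0].reshape(-1,2)
    def ray(s,uv):
        q=cv2.undistortPoints(np.array(uv,float).reshape(-1,1,2),s.K,s.d).reshape(-1,2)
        return np.c_[q,np.ones(len(q))]@s.R
    def atz(s,uv,z):
        d=s.ray(uv); return s.c+d*((z-s.c[2])/d[:,2])[:,None]
def tri(a,ua,b,ub):
    A=[];B=[]
    M=np.zeros((3,3));v=np.zeros(3)
    for c,u in((a,ua),(b,ub)):
        d=c.ray([u])[0]; d/=np.linalg.norm(d); P=np.eye(3)-np.outer(d,d); M+=P; v+=P@c.c
    return np.linalg.solve(M,v)
def crop(im,x0,y0,w,h,k,fn):
    c=cv2.resize(im[y0:y0+h,x0:x0+w],None,fx=k,fy=k,interpolation=cv2.INTER_CUBIC)
    cv2.imwrite(fn,c[:,:,::-1])
E
python3 - <<'E'
from h import *
T=Cam('top');S=Cam('side')
ims={n:ctrl.get_image(n) for n in('top','side')}
np.savez('im0.npz',**ims)
crop(ims['top'],230,145,80,60,10,'pics/t_low.png')
crop(ims['top'],390,150,80,60,10,'pics/t_up.png')
crop(ims['side'],225,215,80,60,10,'pics/s_low.png')
crop(ims['side'],320,145,80,60,10,'pics/s_up.png')
for n,c in(('top',T),('side',S)):
  for l in('lower_platen','stopper','dish','upper_platen','thick_pin','conical_flask','round_flask','small_beaker','crucible','slope_stand'):
    for r in ctrl.cut_out(n,l)[:3]:
        p=r['pixels']; ys,xs=np.nonzero(p); m=(xs.mean(),ys.mean())
        print(n,l,round(r['score'],2),r['rect'],np.round(m,1),np.round(c.atz([m],0.0)[0],3))
E
```

```text
top lower_platen 0.7 [238.0, 164.0, 60.7, 30.7] [269.  177.9] [0.567 0.267 0.   ]
top stopper 0.39 [258.5, 173.8, 4.4, 5.3] [259.2 176. ] [0.573 0.302 0.   ]
top dish 0.79 [340.4, 187.3, 22.3, 23.3] [350.5 199.4] [ 0.493 -0.024  0.   ]
top dish 0.54 [405.2, 169.8, 54.9, 25.4] [430.4 181.2] [ 0.563 -0.308  0.   ]
top dish 0.45 [365.9, 230.3, 7.1, 7.9] [369.6 235.5] [ 0.367 -0.091  0.   ]
top upper_platen 0.55 [407.0, 169.4, 52.1, 25.1] [431.1 181.6] [ 0.561 -0.311  0.   ]
top thick_pin 0.97 [157.1, 177.9, 59.7, 36.8] [187.9 196. ] [0.498 0.551 0.   ]
top thick_pin 0.93 [238.8, 158.9, 60.6, 39.2] [269.2 177.8] [0.567 0.266 0.   ]
top thick_pin 0.74 [403.0, 164.3, 48.0, 36.2] [429.  177.3] [ 0.577 -0.304  0.   ]
top conical_flask 0.65 [310.6, 146.6, 23.0, 28.9] [323.4 161.7] [0.629 0.073 0.   ]
top conical_flask 0.22 [240.1, 161.9, 58.1, 37.7] [269.7 178.3] [0.565 0.264 0.   ]
top round_flask 0.53 [349.9, 150.6, 16.5, 18.2] [360.2 159.1] [ 0.64  -0.059  0.   ]
top small_beaker 0.67 [309.1, 229.1, 13.6, 13.3] [315.7 236. ] [0.362 0.097 0.   ]
top small_beaker 0.29 [257.8, 177.1, 6.4, -0.
[... 749 characters left out ...]
4] [0.511 0.533 0.   ]
side thick_pin 0.63 [231.3, 221.2, 71.0, 36.6] [265.7 240.3] [0.579 0.247 0.   ]
side conical_flask 0.78 [276.4, 170.3, 26.4, 49.4] [287.4 198.8] [ 0.705 -0.045  0.   ]
side conical_flask 0.54 [341.0, 159.0, 31.3, 25.3] [357.6 171.1] [ 0.627 -0.442  0.   ]
side round_flask 0.74 [296.3, 166.4, 19.6, 39.4] [306.1 189.2] [ 0.698 -0.158  0.   ]
side small_beaker 0.85 [341.6, 217.2, 23.8, 21.6] [355.4 228.7] [0.389 0.036 0.   ]
side crucible 0.44 [375.1, 203.5, 6.9, 14.2] [379.3 209.7] [ 0.386 -0.136  0.   ]
side crucible 0.35 [337.1, 159.8, 36.7, 31.6] [353.9 181.1] [ 0.586 -0.33   0.   ]
side slope_stand 0.56 [335.9, 156.8, 40.2, 34.2] [353.8 180.6] [ 0.589 -0.335  0.   ]
```

View pics/t_low.png

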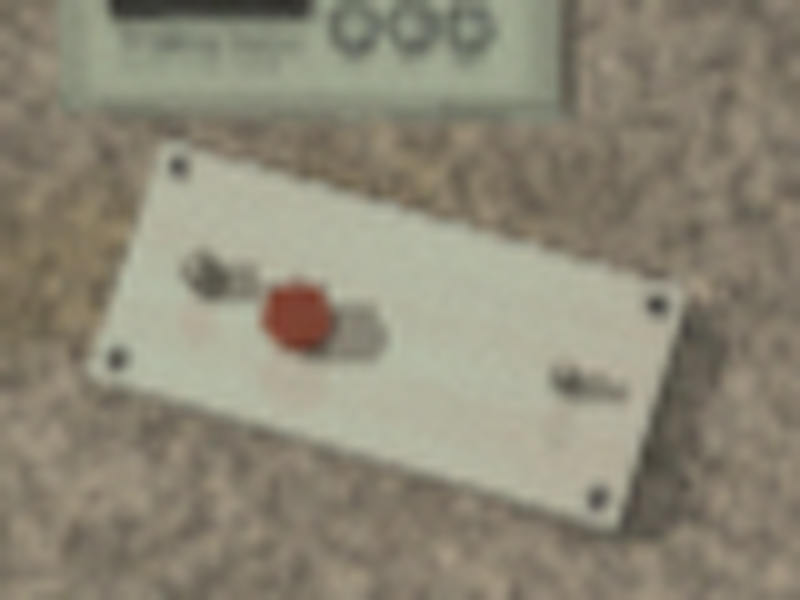

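View pics/t_up.png

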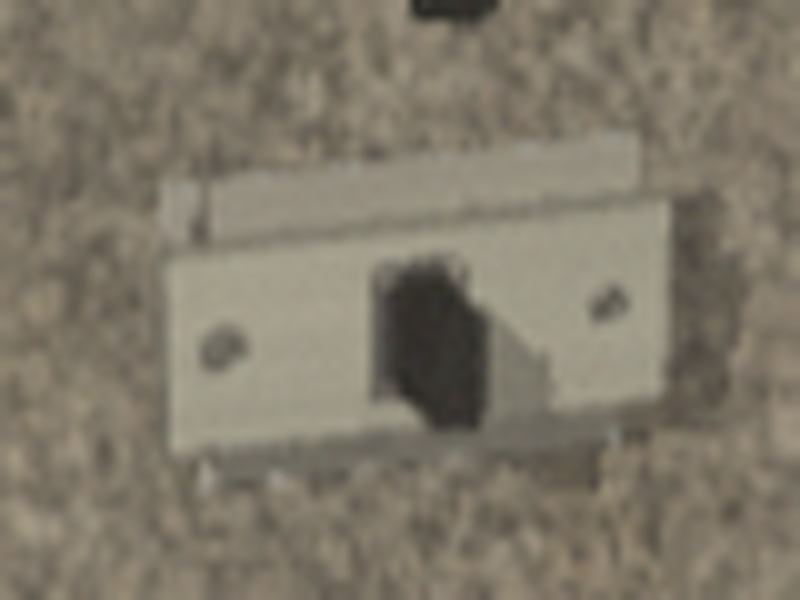

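View pics/s_low.png

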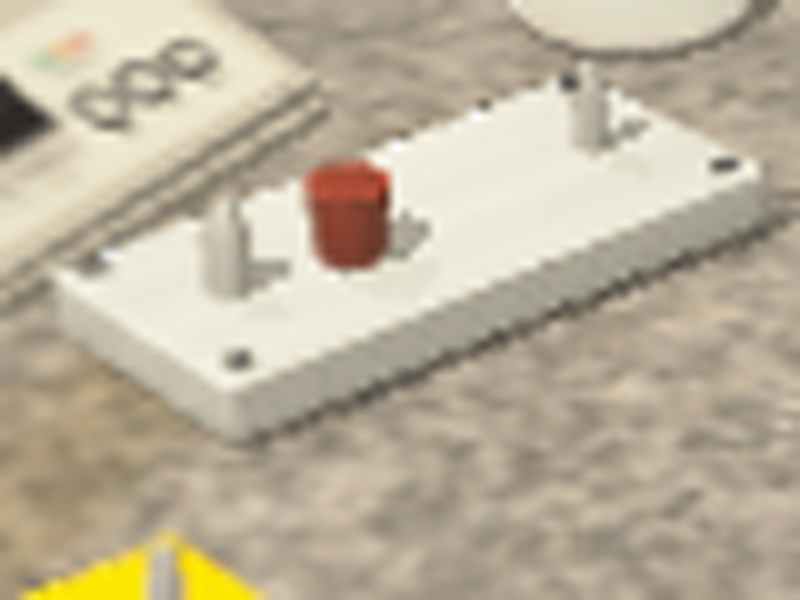

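View pics/s_up.png

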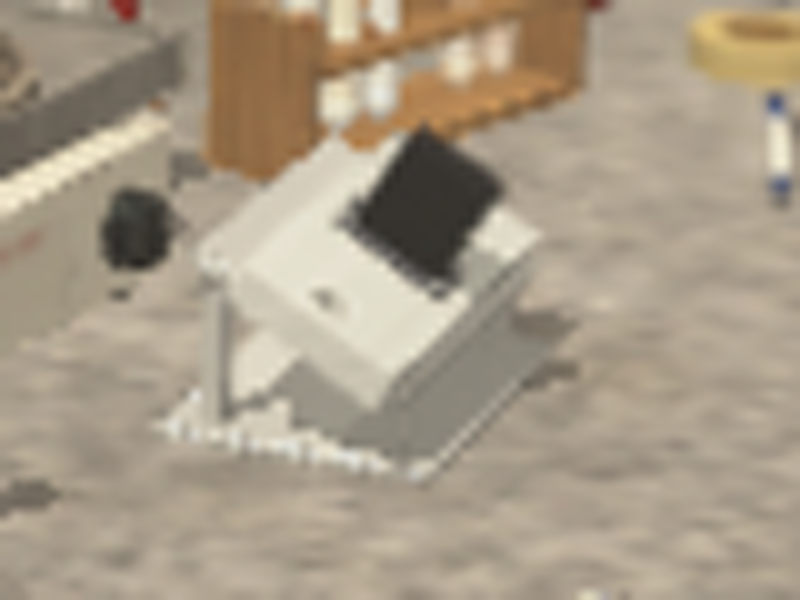

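```bash
cat > fit.py <<'E'
from h import *
from scipy.optimize import least_squares
from scipy.spatial.transform import Rotation as Ro
T=Cam('top');S=Cam('side')
def px(c,x0,y0,k=10): return np.array([x0+(c[0]+.5)/k-.5,y0+(c[1]+.5)/k-.5])
def fitp(model,p0,obs,verbose=True):
    def f(p):
        return np.concatenate([c.proj([model(p,np.array(q))])[0]-u for c,q,u in obs])
    r=least_squares(f,p0,loss='soft_l1',f_scale=.5)
    if verbose: print('p',np.round(r.x,4)); print(np.round(f(r.x).reshape(-1,2),2).tolist())
    return r.x
def lowm(p,q): return np.array([p[0],p[1],0])+Ro.from_euler('z',p[2]).as_matrix()@q
def upm(p,q): return np.array(p[:3])+(Ro.from_euler('z',p[3])*Ro.from_euler('y',p[4])).as_matrix()@q
E
cat > f1.py <<'E'
from fit import *
t=lambda a,b:px((a,b),230,145); s=lambda a,b:px((a,b),225,215)
z=.024
L_t=[(T,(.045,.098,z),t(160,143)),(T,(.045,-.098,z),t(685,290)),(T,(-.045,-.098,z),t(615,528)),(T,(-.045,.098,z),t(92,370))]
L_s=[(S,(.045,.098,z),s(50,270)),(S,(-.045,.098,z),s(232,385)),(S,(-.045,-.098,z),s(765,165)),(S,(.045,-.098,z),s(565,72)),
 (S,(0,.066,.052),s(227,192)),(S,(0,-.066,.052),s(588,62)),(S,(0,.066,.024),s(225,293)),(S,(0,-.066,.024),s(592,148))]
print('low top,side,both')
for o in(L_t,L_s,L_t+L_s): fitp(lowm,[.57,.26,-.2],o)
t=lambda a,b:px((a,b),390,150); s=lambda a,b:px((a,b),320,145)
h=.016
U_t=[(T,(.035,.086,h),t(163,258)),(T,(.035,-.086,h),t(670,200)),(T,(-.035,-.086,h),t(660,402)),(T,(-.035,.086,h),t(172,450)),
(T,(0,.066,h),t(224,348)),(T,(0,-.066,h),t(608,303))]
U_s=[(S,(.035,.086,h),s(245,270)),(S,(-.035,.086,h),s(390,368)),(S,(-.035,-.086,h),s(540,235)),(S,(0,.066,h),s(325,298)),
(S,(.02,.009,.062),s(425,125)),(S,(-.02,-.009,.062),s(503,190)) ,(S,(-.02,.009,.062),s(490,200))][:5]
print('up top,side,both')
p=[.57,-.31,.05,.1,-.52]
for o in(U_t,U_s,U_t+U_s): fitp(upm,p,o)
f=lambda p,q:upm([*p,-np.pi/6],q)
print('fixed tilt')
for o in(U_t,U_s,U_t+U_s): fitp(f,p[:4],o)
E
python3 f1.py
```

```text
low top,side,both
p [ 0.563   0.2663 -0.2724]
[[-0.04, -0.9], [0.59, -0.2], [0.12, 0.31], [-1.12, 0.47]]
p [ 0.5654  0.2619 -0.2554]
[[-0.36, 0.06], [0.05, 0.08], [0.23, -0.1], [0.89, -0.45], [-0.23, 1.0], [-0.24, 0.1], [0.52, -0.31], [-0.42, -0.09]]
p [ 0.5639  0.2637 -0.2618]
[[0.48, -0.9], [1.29, -0.76], [1.08, -0.18], [-0.33, 0.54], [-0.41, 0.35], [-0.16, 0.47], [0.4, 0.37], [1.16, -0.07], [-0.3, 1.34], [-0.08, 0.5], [0.45, 0.04], [-0.26, 0.32]]
up top,side,both
p [ 0.5562 -0.2953  0.0405  0.1239 -0.4903]
[[0.09, -0.11], [-0.27, 0.19], [0.45, -0.58], [-0.26, 0.03], [0.07, 0.01], [-0.02, 0.32]]
p [ 0.5636 -0.3098  0.0496  0.118  -0.5728]
[[-0.12, -1.73], [0.0, 0.64], [0.1, -0.1], [1.13, -0.15], [-0.97, 0.42]]
p [ 0.5544 -0.2909  0.0564  0.1262 -0.5536]
[[-0.08, 0.04], [0.19, 0.16], [0.47, -0.83], [-0.7, -0.05], [-0.17, 0.04], [0.15, 0.22], [-0.35, -1.43], [0.2, 0.78], [0.13, -0.18], [1.1, 0.04], [-1.26, 0.31]]
fixed tilt
p [ 0.5565 -0.2948  0.0422  0.1256]
[[0.13, 0.01], [-0.15, 0.21], [0.35, -0.75], [-0.36, -0.05], [0.04, 0.02], [-0.01, 0.27]]
p [ 0.5758 -0.3357  0.0382  0.1128]
[[-0.23, -1.22], [0.08, 0.29], [0.16, -0.16], [1.11, -0.04], [-1.66, 0.66]]
p [ 0.554  -0.2912  0.0557  0.1252]
[[-0.12, -0.09], [0.1, 0.08], [0.58, -0.69], [-0.61, 0.04], [-0.15, 0.01], [0.17, 0.23], [-0.51, -1.12], [0.32, 0.67], [0.28, -0.28], [1.08, 0.14], [-1.64, 0.31]]
```

```bash
python3 - <<'E'
from fit import *
d=np.load('im0.npz')
print('cams',T.c.round(3),S.c.round(3))
crop(d['top'],330,180,40,30,20,'pics/t_dish.png')
for n,c,(x0,y0,w,h) in(('top',T,(250,165,25,25)),('side',S,(250,225,25,25))):
    im=d[n][y0:y0+h,x0:x0+w].astype(float)
    w_=np.clip((im[...,0]-im[...,1]-35)/60,0,1)
    yy,xx=np.mgrid[y0:y0+h,x0:x0+w]
    m=np.array([(w_*xx).sum(),(w_*yy).sum()])/w_.sum(); print(n,m,w_.sum(),c.atz([m],.042)[0] if n=='top' else c.atz([m],.036)[0])
print('t disc',T.atz([px((298,318),230,145)],.048))
print('side top/foot',S.atz([px((347,182),225,215)],.048),S.atz([px((350,258),225,215)],.024))
E
```

```text
cams [0.285 0.08  1.471] [-0.207  1.233  0.67 ]
top [259.12622951 176.10655738] 10.166666666666666 [0.56459633 0.29557667 0.042     ]
side [259.25296594 234.80635285] 43.55 [0.57261851 0.28345738 0.036     ]
t disc [[0.56257926 0.29386955 0.048     ]]
side top/foot [[0.56572612 0.29140626 0.048     ]] [[0.56532943 0.29225532 0.024     ]]
```

View pics/t_dish.png

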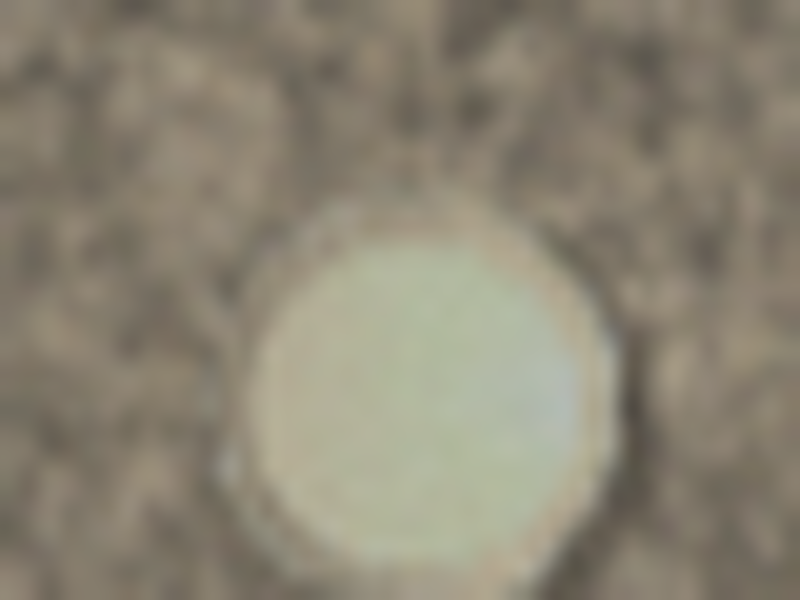

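```bash
python3 - <<'E'
from fit import *
d=np.load('im0.npz')
crop(d['side'],315,195,40,30,20,'pics/s_dish.png')
print(T.atz([px((424,397),330,180,20)],.014))
E
```

```text
[[ 0.49152448 -0.0242054   0.014     ]]
```

View pics/s_dish.png

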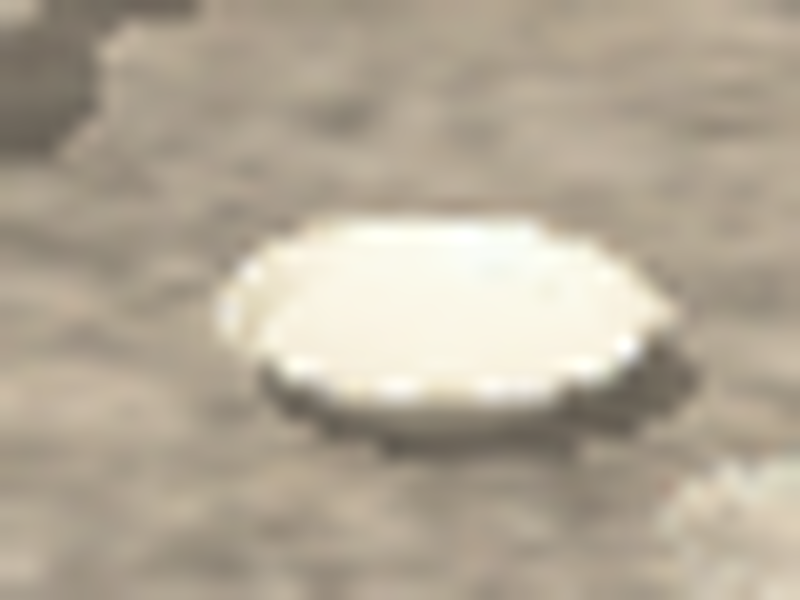

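```bash
cat > mv.py <<'E'
from fit import *
def Rdown(yaw_y):  # tool y at world azimuth yaw_y, z down
    y=np.array([np.cos(yaw_y),np.sin(yaw_y),0]); z=np.array([0,0,-1.]); return np.c_[np.cross(y,z),y,z]
def rel(p,R):
    s=ctrl.get_state(); R0=Ro.from_rotvec(s['tool_rot']).as_matrix()
    print('t',round(s['time'],2),'pos',np.round(s['position'],4),'q',np.round(s['joint_positions'],2),'F',np.round(s['ft_force'],1),'g',round(s['grip_width'],3))
    print('turn',np.round(Ro.from_matrix(R0.T@R).as_rotvec(),4).tolist(),'shift',np.round(R0.T@(np.array(p)-s['position']),4).tolist())
E
python3 - <<'E'
from mv import *
print(S.atz([px((445,310),315,195,20)],.014))
rel([.50,-.15,.25],Rdown(-.7))
rel([.564,.2925,.10],Rdown(-.265))
E
```

```text
[[ 0.4928347  -0.02861247  0.014     ]]
t 1.2 pos [ 0.253  -0.5988  0.2143] q [ 1.19  0.32 -0.07  1.45  0.02  1.37 -0.06] F [ 0.7 -0.1 -0.1] g 1.001
turn [0.0001, 0.0001, -0.4711] shift [0.4022, -0.3173, -0.0358]
t 1.2 pos [ 0.253  -0.5988  0.2143] q [ 1.19  0.32 -0.07  1.45  0.02  1.37 -0.06] F [ 0.7 -0.1 -0.1] g 1.001
turn [0.0001, 0.0001, -0.9061] shift [0.6334, -0.7, 0.1142]
```

>>> step_arm(
  plan=[
    [[0,0,-0.03],[0.03,-0.02,-0.005],0],
    [[0,0,-0.08],[0.07,-0.055,-0.01],0],
    [[0,0,-0.13],[0.11,-0.09,-0.015],0],
    [[0,0,-0.19],[0.16,-0.125,-0.02],0],
    [[0,0,-0.24],[0.21,-0.165,-0.025],0],
    [[0,0,-0.29],[0.255,-0.2,-0.03],0],
    [[0,0,-0.34],[0.3,-0.235,-0.035],0],
    [[0,0,-0.39],[0.34,-0.27,-0.036],0],
    [[0,0,-0.44],[0.38,-0.3,-0.036],0],
    [[0,0,-0.47],[0.402,-0.317,-0.036],0],
  ],
  squeeze=15,
)

```text
time: 2.45
position: [0.501, -0.1476, 0.2506]
tool_rot: [2.846, 1.33, 0.001]
ft_force: [0.1, -0.6, -0.6]
grip_width: 1.002
```

```bash
python3 - <<'E'
from mv import *
rel([.564,.2925,.13],Rdown(-.265))
E
```

```text
t 2.45 pos [ 0.501  -0.1476  0.2506] q [ 0.71  0.06 -0.49  1.7   0.03  1.4  -0.48] F [ 0.1 -0.6 -0.6] g 1.002
turn [0.0007, -0.0003, -0.4315] shift [0.378, -0.2341, 0.1206]
```

>>> step_arm(
  plan=[
    [[0,0,-0.04],[0.04,-0.025,0],0],
    [[0,0,-0.09],[0.085,-0.055,0],0],
    [[0,0,-0.14],[0.13,-0.085,0],0],
    [[0,0,-0.19],[0.18,-0.115,0],0],
    [[0,0,-0.24],[0.23,-0.145,0.0],0],
    [[0,0,-0.29],[0.28,-0.175,0.0],0],
    [[0,0,-0.34],[0.32,-0.2,0.02],0],
    [[0,0,-0.39],[0.35,-0.22,0.055],0],
    [[0,0,-0.43],[0.37,-0.23,0.09],0],
    [[0,0,-0.4315],[0.378,-0.234,0.12],0],
  ],
)

```text
time: 3.7
position: [0.565, 0.2899, 0.1282]
tool_rot: [-2.499, -1.904, 0.002]
ft_force: [1.1, -0.2, 0.6]
grip_width: 0.995
```

```bash
python3 - <<'E'
from mv import *
a=ctrl.get_image('top');b=ctrl.get_image('side')
rel([.564,.2925,.046],Rdown(-.265))
crop(a,220,130,100,75,8,'pics/t1.png'); crop(b,215,170,100,75,8,'pics/s1.png')
E
```

```text
t 3.8 pos [0.5631 0.2882 0.126 ] q [ 0.1   0.46 -0.79  1.58  0.34  1.26 -1.02] F [-0.6 -0.1 -0.7] g 1.004
turn [-0.0057, 0.0046, -0.004] shift [0.0048, 0.0002, 0.0799]
```

View pics/t1.png

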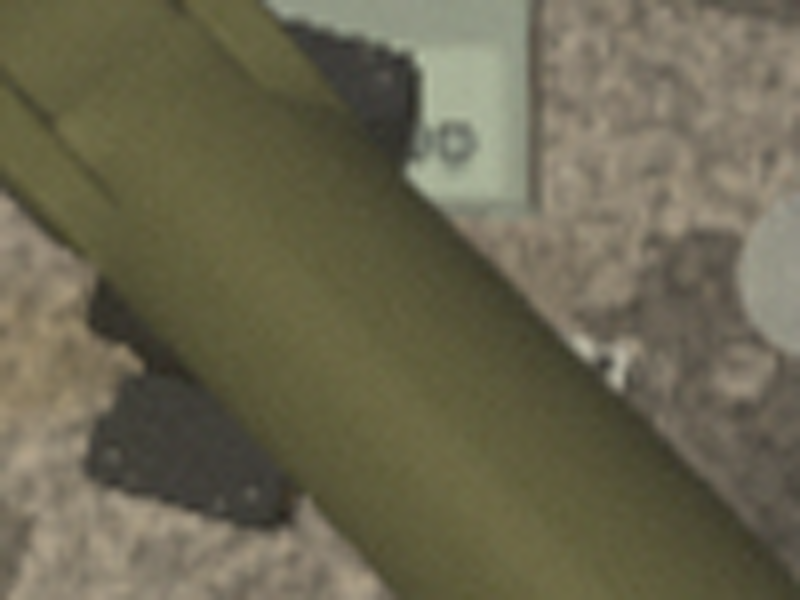

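View pics/s1.png

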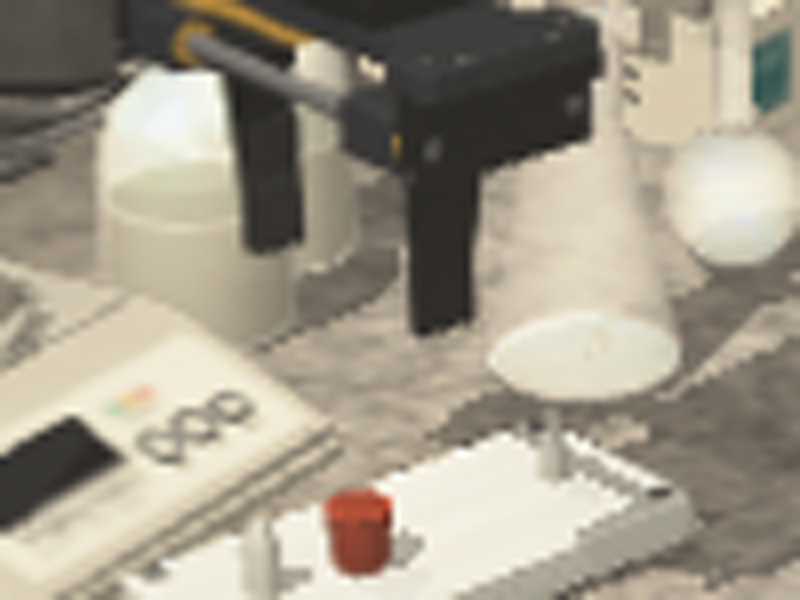

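```bash
python3 - <<'E'
from mv import *
b=ctrl.get_image('side'); s=ctrl.get_state(); rel([.564,.2925,.046],Rdown(-.265))
R=Ro.from_rotvec(s['tool_rot']).as_matrix();p=s['position']
im=cv2.resize(b[170:245,215:315],None,fx=8,fy=8,interpolation=cv2.INTER_CUBIC)
for sg in(1,-1):
    q=[p+R@np.array([x,sg*y,.014]) for x,y in((-.0095,.0435),(.0095,.0435),(.0095,.0585),(-.0095,.0585))]
    uv=S.proj(q); print(uv.round(1).tolist())
    c=((uv-[215,170]+.5)*8-.5).round().astype(int); cv2.polylines(im,[c.reshape(-1,1,2)],True,(0,255,0),1)
cv2.imwrite('pics/s2.png',im[:,:,::-1])
E
```

```text
t 3.85 pos [0.5643 0.2881 0.1283] q [ 0.1   0.46 -0.79  1.58  0.34  1.26 -1.02] F [0.6 0.1 0.3] g 1.0
turn [-0.003, 0.0029, -0.005] shift [0.0044, -0.0012, 0.0823]
[[253.0, 205.7], [247.6, 207.5], [244.6, 206.0], [250.0, 204.2]]
[[271.6, 215.2], [266.1, 217.2], [269.4, 218.9], [275.0, 216.9]]
```

View pics/s2.png

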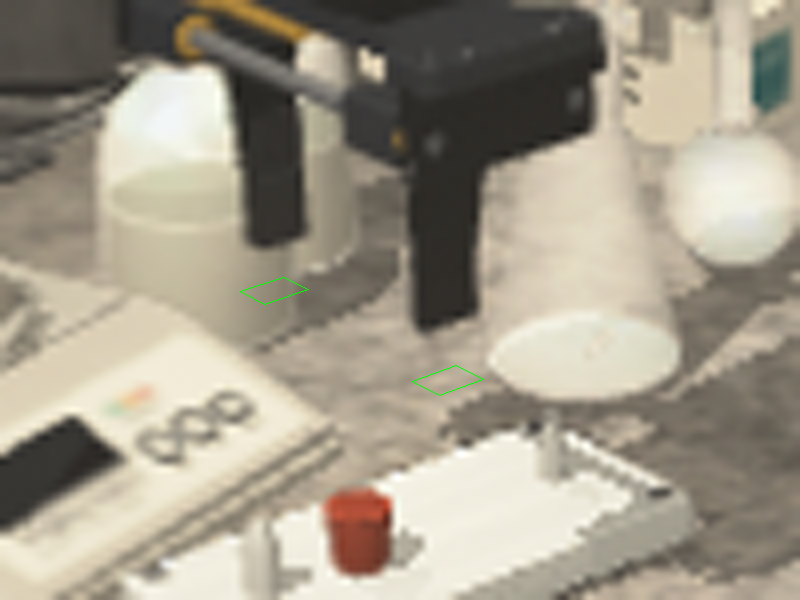

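```bash
python3 - <<'E'
from mv import *
a=ctrl.get_image('top'); b=ctrl.get_image('side'); s=ctrl.get_state(); p=s['position'];print(p)
R=Ro.from_rotvec(s['tool_rot']).as_matrix()
for n,c,im,(x0,y0) in(('t',T,a,(220,130)),('s',S,b,(215,140))):
    im=cv2.resize(im[y0:y0+75,x0:x0+100],None,fx=8,fy=8,interpolation=cv2.INTER_CUBIC)
    for z in(-.056,):
        q=[p+R@np.array([x,y,z]) for x,y in((-.0375,-.095),(.0375,-.095),(.0375,.095),(-.0375,.095))]
        cc=((c.proj(q)-[x0,y0]+.5)*8-.5).round().astype(int); cv2.polylines(im,[cc.reshape(-1,1,2)],True,(0,255,0),1)
    cv2.imwrite(f'pics/{n}3.png',im[:,:,::-1])
E
```

```text
[0.56592978 0.2886176  0.13122892]
```

View pics/t3.png

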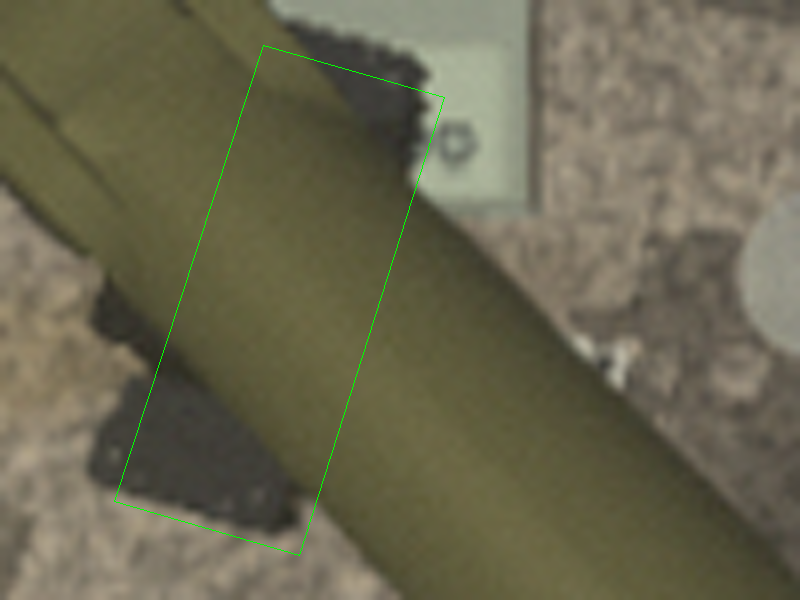

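View pics/s3.png

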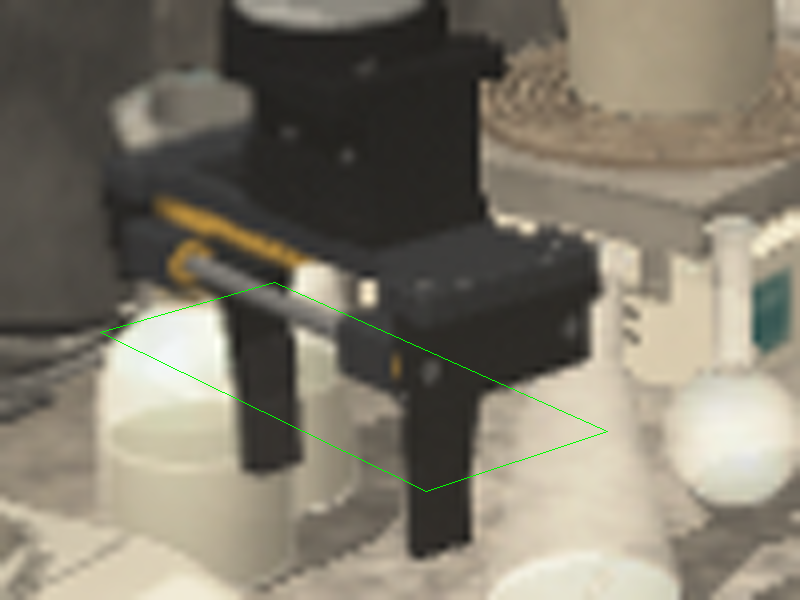

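```bash
python3 - <<'E'
from mv import *
s=ctrl.get_state(); p=s['position'];print(p)
R=Ro.from_rotvec(s['tool_rot']).as_matrix()
for z in(.014,0,-.005,-.01,-.02,-.056):
    uv=S.proj([p+R@np.array([0,y,z]) for y in(.051,-.051)]); print(z,((uv-[215,140]+.5)*8-.5).round().tolist())
# joint->TCP test: radius
print(np.hypot(*p[:2]))
uv=S.proj([[.564,.2925,.024+.024+h] for h in(0,.02)]);print(uv)
E
```

```text
[0.56592978 0.2886176  0.13122892]
0.014 [[269.0, 522.0], [442.0, 612.0]]
0 [[267.0, 486.0], [441.0, 575.0]]
-0.005 [[266.0, 473.0], [441.0, 561.0]]
-0.01 [[266.0, 460.0], [440.0, 548.0]]
-0.02 [[264.0, 434.0], [439.0, 521.0]]
-0.056 [[259.0, 339.0], [436.0, 422.0]]
0.6352768197690511
[[259.49118388 233.04797884]
 [259.18022593 226.75097172]]
```

>>> step_arm(
  plan=[
    [[0,0,0],[0.002,0,0.005],120],
    [[0,0,0],[0.003,0,0.01],120],
    [[0,0,0],[0.0035,0,0.015],120],
    [[0,0,0],[0.0035,0,0.02],120],
    [[0,0,0],[0.0035,0,0.025],120],
    [[0,0,0],[0.0035,0,0.03],120],
    [[0,0,0],[0.0035,0,0.035],120],
    [[0,0,0],[0.0035,0,0.038],120],
    [[0,0,0],[0.0035,0,0.038],120],
    [[0,0,0],[0.0035,0,0.038],120],
  ],
)

```text
time: 5.2
position: [0.5659, 0.293, 0.0924]
tool_rot: [2.5, 1.903, 0.0]
ft_force: [0.1, -0.4, -0.4]
grip_width: 0.529
```

```bash
cat > gs.py <<'E'
from mv import *
import sys
b=ctrl.get_image('side'); s=ctrl.get_state(); p=s['position'];R=Ro.from_rotvec(s['tool_rot']).as_matrix()
print(s['time'],p.round(4),s['grip_width'],s['ft_force'].round(1))
x0,y0=int(sys.argv[2]),int(sys.argv[3]); k=8
im=cv2.resize(b[y0:y0+75,x0:x0+100],None,fx=k,fy=k,interpolation=cv2.INTER_CUBIC)
h=.0435*s['grip_width']
for z,col in((.014,(0,255,0)),(-.009,(255,0,255))):
  for sg in(1,-1):
    q=[p+R@np.array([x,sg*y,z]) for x,y in((-.0095,h),(.0095,h),(.0095,h+.015),(-.0095,h+.015))]
    c=((S.proj(q)-[x0,y0]+.5)*k-.5).round().astype(int); cv2.polylines(im,[c.reshape(-1,1,2)],True,col,1)
cv2.imwrite(sys.argv[1],im[:,:,::-1])
E
python3 gs.py pics/s4.png 215 180
```

```text
5.25 [0.5659 0.293  0.0924] 0.5273550269183039 [-0.1  1.1 -0.3]
```

View pics/s4.png

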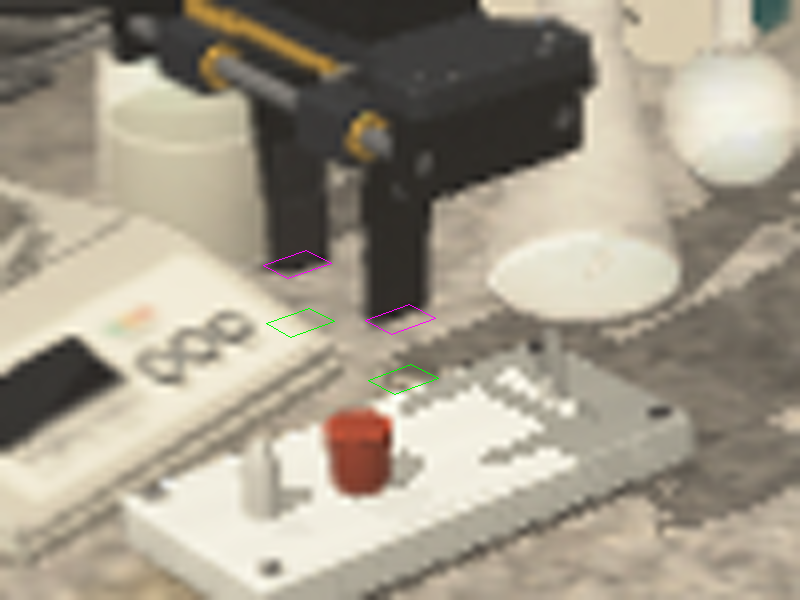

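```bash
python3 - <<'E'
from mv import *
rel([.564,.2925,.046],Rdown(-.265))
E
```

```text
t 5.25 pos [0.5659 0.293  0.0924] q [ 0.08  0.49 -0.78  1.61  0.37  1.19 -1.05] F [-0.1  1.1 -0.3] g 0.527
turn [0.0003, -0.0002, -0.0045] shift [-0.001, -0.0017, 0.0464]
```

>>> step_arm(
  plan=[
    [[0,0,0],[-0.001,-0.0017,0.006],90],
    [[0,0,0],[-0.001,-0.0017,0.012],90],
    [[0,0,0],[-0.001,-0.0017,0.018],90],
    [[0,0,0],[-0.001,-0.0017,0.024],90],
    [[0,0,0],[-0.001,-0.0017,0.03],90],
    [[0,0,0],[-0.001,-0.0017,0.035],90],
    [[0,0,0],[-0.001,-0.0017,0.04],90],
    [[0,0,0],[-0.001,-0.0017,0.044],90],
    [[0,0,0],[-0.001,-0.0017,0.046],90],
    [[0,0,0],[-0.001,-0.0017,0.046],90],
  ],
)

```text
time: 6.5
position: [0.5638, 0.2923, 0.0461]
tool_rot: [2.5, 1.903, -0.0]
ft_force: [0.9, -0.1, 0.1]
grip_width: 0.647
```

```bash
python3 gs.py pics/s5.png 215 190
```

```text
6.55 [0.5639 0.2924 0.0463] 0.6428017527352905 [-0.2  0.5 -0.4]
```

View pics/s5.png

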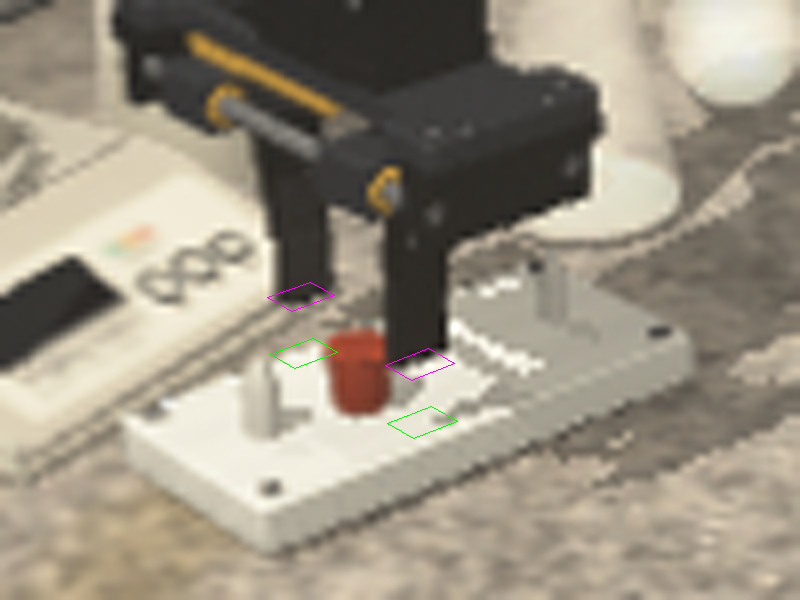

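>>> step_arm(
  plan=[
    [[0,0,0],[0,0,0.002],90],
    [[0,0,0],[0,0,0.004],90],
    [[0,0,0],[0,0,0.005],90],
    [[0,0,0],[0,0,0.006],90],
    [[0,0,0],[0,0,0.006],90],
    [[0,0,0],[0,0,0.006],90],
    [[0,0,0],[0,0,0.006],90],
    [[0,0,0],[0,0,0.006],90],
    [[0,0,0],[0,0,0.006],90],
    [[0,0,0],[0,0,0.006],90],
  ],
)

```text
time: 7.8
position: [0.5639, 0.2923, 0.0402]
tool_rot: [2.5, 1.903, -0.0]
ft_force: [1.2, 0.5, 0.6]
grip_width: 0.65
```

```bash
python3 gs.py pics/s6.png 215 190
```

```text
7.85 [0.5639 0.2923 0.0402] 0.6449872311527592 [-0.5 -0.5 -0.2]
```

View pics/s6.png

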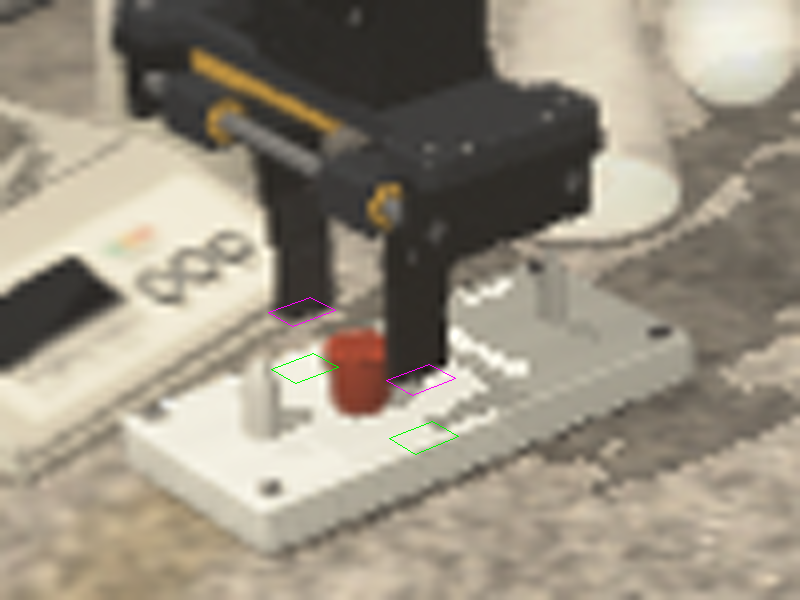

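>>> step_arm(
  plan=[
    [[0,0,0],[0,0,0.001],90],
    [[0,0,0],[0,0,0.0015],90],
    [[0,0,0],[0,0,0.002],90],
    [[0,0,0],[0,0,0.0025],90],
    [[0,0,0],[0,0,0.003],90],
    [[0,0,0],[0,0,0.0035],90],
    [[0,0,0],[0,0,0.004],90],
    [[0,0,0],[0,0,0.004],90],
    [[0,0,0],[0,0,0.004],90],
    [[0,0,0],[0,0,0.004],90],
  ],
)

```text
time: 9.1
position: [0.5639, 0.2924, 0.0362]
tool_rot: [2.5, 1.903, -0.0]
ft_force: [-0.2, 0.1, 0.2]
grip_width: 0.649
```

>>> step_arm(
  plan=[
    [[0,0,0],[0,0,0.002],90],
    [[0,0,0],[0,0,0.004],90],
    [[0,0,0],[0,0,0.006],90],
    [[0,0,0],[0,0,0.008],90],
    [[0,0,0],[0,0,0.009],90],
    [[0,0,0],[0,0,0.01],90],
    [[0,0,0],[0,0,0.01],90],
    [[0,0,0],[0,0,0.01],90],
    [[0,0,0],[0,0,0.01],90],
    [[0,0,0],[0,0,0.01],90],
  ],
)

```text
time: 10.35
position: [0.5639, 0.2924, 0.0263]
tool_rot: [2.5, 1.903, -0.0]
ft_force: [-0.5, -0.2, 0.7]
grip_width: 0.647
```

```bash
python3 gs.py pics/s7.png 215 190
```

```text
10.4 [0.5639 0.2924 0.0262] 0.6475889023854422 [ 1.2 -0.3  0.6]
```

View pics/s7.png

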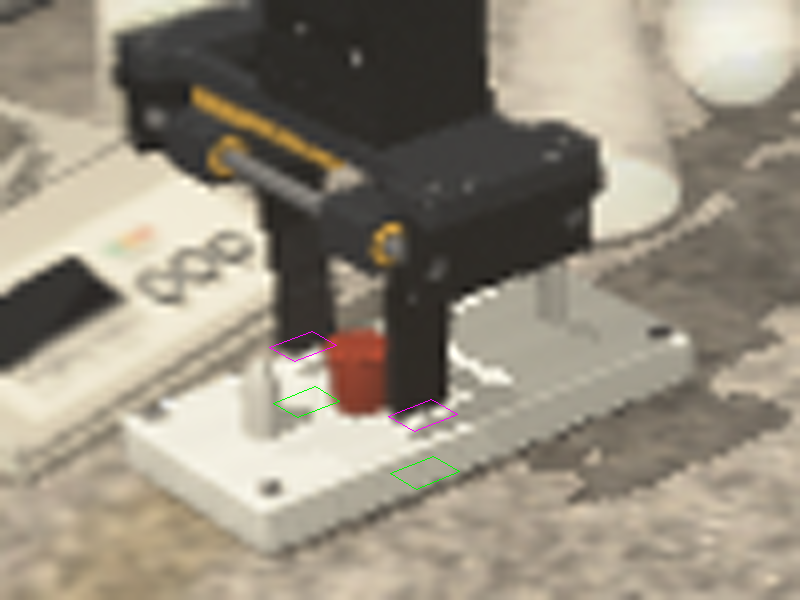

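>>> step_arm(
  plan=[
    [[0,0,0],[0,0,0],200],
    [[0,0,0],[0,0,0],200],
    [[0,0,0],[0,0,0],200],
    [[0,0,0],[0,0,0],200],
    [[0,0,0],[0,0,0],200],
    [[0,0,0],[0,0,-0.01],200],
    [[0,0,0],[0,0,-0.025],200],
    [[0,0,0],[0,0,-0.04],200],
    [[0,0,0],[0,0,-0.06],200],
    [[0,0,0],[0,0,-0.08],200],
  ],
  squeeze=12,
)

```text
time: 11.65
position: [0.5641, 0.2925, 0.1081]
tool_rot: [2.499, 1.903, 0.001]
ft_force: [0.4, -0.2, 0.1]
grip_width: 0.271
```

```bash
python3 gs.py pics/s8.png 215 170; python3 -c "
from mv import *
rel([.492,-.026,.12],Rdown(-.265))"
```

```text
11.7 [0.5656 0.2936 0.1111] 0.2632508678948173 [0.6 0.6 1.1]
t 11.7 pos [0.5656 0.2936 0.1111] q [ 0.09  0.47 -0.79  1.59  0.35  1.22 -1.04] F [0.6 0.6 1.1] g 0.263
turn [0.0042, -0.0033, -0.0045] shift [-0.3276, 0.0142, -0.0099]
```

View pics/s8.png

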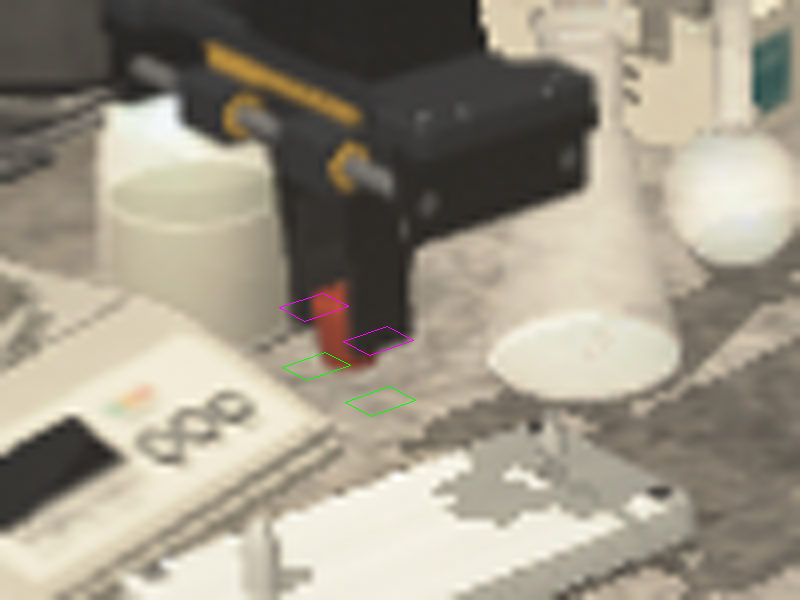

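```bash
python3 -c "
from mv import *
rel([.492,-.026,.22],Rdown(-np.pi/2))"
```

```text
t 11.7 pos [0.5656 0.2936 0.1111] q [ 0.09  0.47 -0.79  1.59  0.35  1.22 -1.04] F [0.6 0.6 1.1] g 0.263
turn [0.0014, -0.0055, 1.3013] shift [-0.3273, 0.0146, -0.1099]
```

>>> step_arm(
  plan=[
    [[0,0,0],[0,0,-0.03],200],
    [[0,0,0],[0,0,-0.065],200],
    [[0,0,0.05],[-0.01,0,-0.1],200],
    [[0,0,0.2],[-0.04,0.002,-0.114],200],
    [[0,0,0.35],[-0.08,0.004,-0.114],200],
    [[0,0,0.5],[-0.12,0.006,-0.114],200],
    [[0,0,0.65],[-0.165,0.008,-0.114],200],
    [[0,0,0.8],[-0.21,0.01,-0.114],200],
    [[0,0,0.95],[-0.25,0.012,-0.114],200],
    [[0,0,1.1],[-0.285,0.014,-0.114],200],
  ],
)

```text
time: 12.95
position: [0.5011, 0.0124, 0.2208]
tool_rot: [3.126, 0.307, 0.001]
ft_force: [0.3, -0.0, -0.7]
grip_width: 0.267
```

```bash
python3 -c "
from mv import *
rel([.492,-.026,.10],Rdown(-np.pi/2))"
```

```text
t 12.95 pos [0.5011 0.0124 0.2208] q [ 0.5   0.02 -0.58  1.78  0.01  1.34 -1.46] F [ 0.3 -0.  -0.7] g 0.267
turn [0.0008, -0.0008, 0.1957] shift [-0.0165, 0.0358, 0.1208]
```

>>> step_arm(
  plan=[
    [[0,0,0.05],[-0.004,0.008,0],200],
    [[0,0,0.12],[-0.01,0.02,0.01],200],
    [[0,0,0.18],[-0.015,0.032,0.03],200],
    [[0,0,0.196],[-0.0165,0.036,0.055],200],
    [[0,0,0.196],[-0.0165,0.036,0.08],200],
    [[0,0,0.196],[-0.0165,0.036,0.105],200],
    [[0,0,0.196],[-0.0165,0.036,0.13],200],
    [[0,0,0.196],[-0.0165,0.036,0.15],200],
    [[0,0,0.196],[-0.0165,0.036,0.165],200],
    [[0,0,0.196],[-0.0165,0.036,0.17],200],
  ],
)

```text
time: 14.2
position: [0.4923, -0.0238, 0.0496]
tool_rot: [-3.141, -0.011, 0.002]
ft_force: [-0.0, -0.9, -0.3]
grip_width: 0.267
```

```bash
python3 gs.py pics/s9.png 285 155; python3 -c "
from mv import *
im=ctrl.get_image('top');crop(im,300,140,100,75,8,'pics/t9.png')
rel([.492,-.026,.03],Rdown(-np.pi/2))"
```

```text
14.25 [ 0.4923 -0.024   0.0495] 0.2644961159200906 [-1.   0.4 -0.6]
t 14.3 pos [ 0.4926 -0.0242  0.0501] q [ 0.5   0.18 -0.54  2.    0.11  0.99 -1.66] F [-0.5 -0.3  0.6] g 0.264
turn [-0.0003, 0.0003, 0.0061] shift [-0.0006, 0.0018, 0.0201]
```

View pics/s9.png

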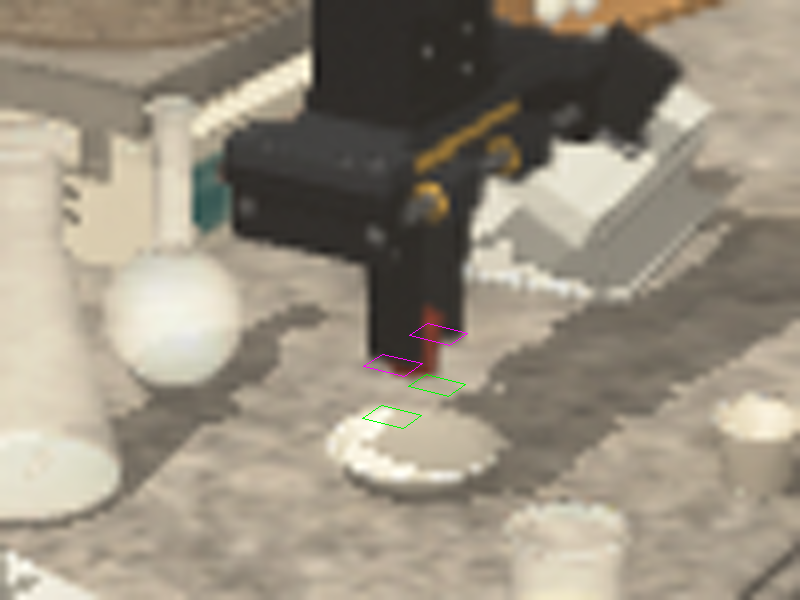

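View pics/t9.png

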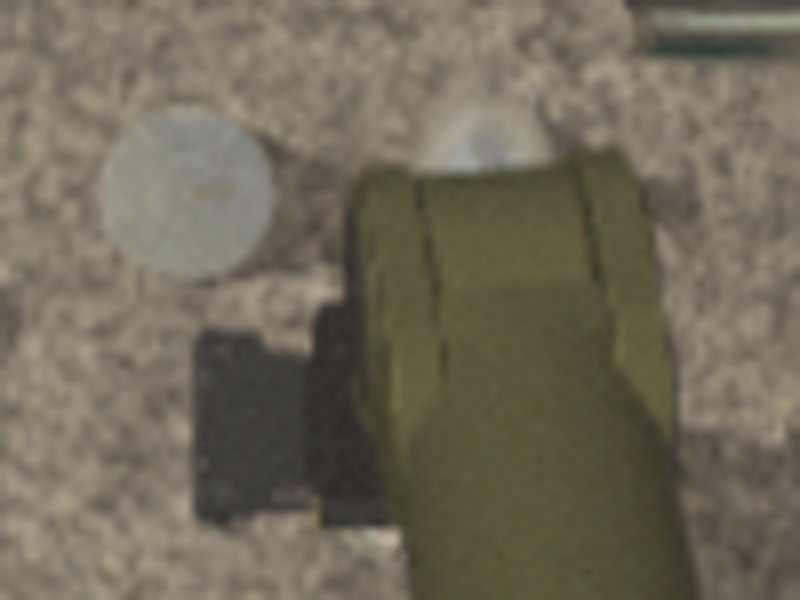

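```bash
python3 -c "
from mv import *
for z in (.004,.014,.03,.04,.05,.06):
  print(z,((S.proj([[.4923,-.0238,z]])-[285,155]+.5)*8-.5).round())"
```

```text
0.004 [[413. 470.]]
0.014 [[413. 448.]]
0.03 [[414. 413.]]
0.04 [[414. 391.]]
0.05 [[415. 368.]]
0.06 [[415. 346.]]
```

>>> step_arm(
  plan=[
    [[0,0,0.006],[0,0.001,0.008],200],
    [[0,0,0.006],[0,0.001,0.016],200],
    [[0,0,0.006],[0,0.001,0.024],200],
    [[0,0,0.006],[0,0.001,0.032],200],
    [[0,0,0.006],[0,0.001,0.036],200],
    [[0,0,0.006],[0,0.001,0.039],200],
    [[0,0,0.006],[0,0.001,0.041],200],
    [[0,0,0.006],[0,0.001,0.042],200],
    [[0,0,0.006],[0,0.001,0.042],200],
    [[0,0,0.006],[0,0.001,0.042],200],
  ],
)

```text
time: 15.55
position: [0.4927, -0.0257, 0.0084]
tool_rot: [3.141, -0.001, 0.0]
ft_force: [-0.3, -0.2, -0.6]
grip_width: 0.263
```

```bash
python3 gs.py pics/s10.png 285 155
```

```text
15.6 [ 0.4926 -0.0257  0.0084] 0.26647942358668497 [-0.7 -0.6 -0.5]
```

View pics/s10.png

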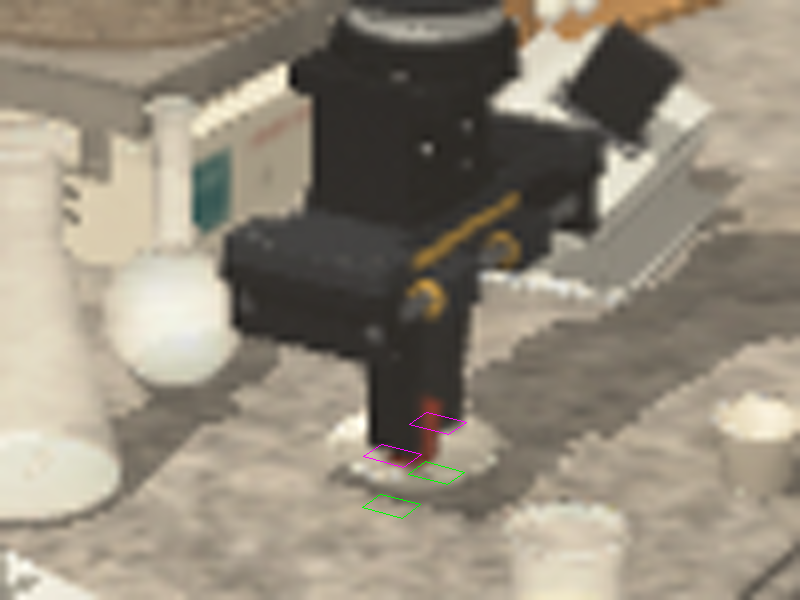

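>>> step_arm(
  plan=[
    [[0,0,0],[0,0,0.002],200],
    [[0,0,0],[0,0,0.003],200],
    [[0,0,0],[0,0,0.003],200],
    [[0,0,0],[0,0,0.003],160],
    [[0,0,0],[0,0,0.003],155],
    [[0,0,0],[0,0,0.003],155],
    [[0,0,0],[0,0,0.003],155],
    [[0,0,0],[0,0,-0.007],155],
    [[0,0,0],[0,0,-0.025],155],
    [[0,0,0],[0,0,-0.06],155],
  ],
)

```text
time: 16.85
position: [0.4918, -0.0256, 0.0691]
tool_rot: [-3.141, 0.001, 0.003]
ft_force: [0.9, -0.8, -0.1]
grip_width: 0.39
```

```bash
python3 gs.py pics/s11.png 285 155
```

```text
16.9 [ 0.4957 -0.0255  0.0744] 0.39354430760420783 [2.7 0.  3.4]
```

View pics/s11.png

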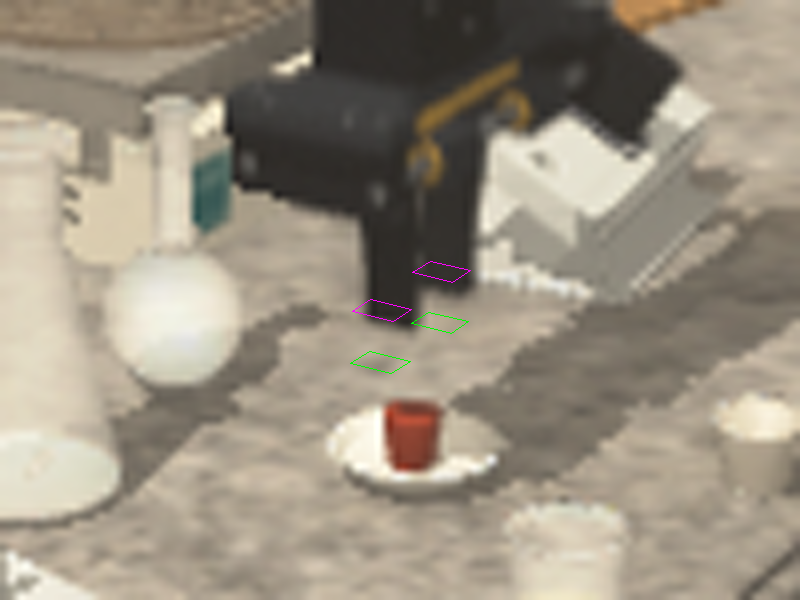

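```bash
cat > f2.py <<'E'
from fit import *
exec(open('f1.py').read().split("print('up top")[0].split("print('low")[0]) if 0 else None
t=lambda a,b:px((a,b),390,150); h=.016
U_t=[(T,(.035,.086,h),t(163,258)),(T,(.035,-.086,h),t(670,200)),(T,(-.035,-.086,h),t(660,402)),(T,(-.035,.086,h),t(172,450)),
(T,(0,.066,h),t(224,348)),(T,(0,-.066,h),t(608,303))]
fitp(lambda p,q:upm([p[0],p[1],.05,p[2],-np.pi/6],q),[.55,-.29,.12],U_t)
E
python3 f2.py; cat >> mv.py <<'E'
PU=np.array([.5555,-.292,.051]); YU=.1255
RP=(Ro.from_euler('z',YU)*Ro.from_euler('y',-np.pi/6)).as_matrix(); RT=RP@np.diag([1,-1,-1.])
def up(zz): return PU+RP@np.array([0,0,zz])
E
python3 -c "
from mv import *
print(up(.105)); rel(up(.105),RT); rel(up(.105)+[0,0,.06],Rdown(-np.pi/2+.1255)); 
"
```

```text
p [ 0.555  -0.2927  0.1255]
[[-0.02, -0.03], [-0.01, 0.15], [0.49, -0.7], [-0.5, 0.02], [-0.07, 0.03], [0.09, 0.26]]
[ 0.5034129  -0.29857147  0.14193267]
t 16.9 pos [ 0.4957 -0.0255  0.0744] q [ 0.51  0.15 -0.55  1.98  0.09  1.03 -1.65] F [2.7 0.  3.4] g 0.394
turn [0.0345, 0.5159, -0.1223] shift [0.0082, 0.2731, -0.0671]
t 16.9 pos [ 0.4957 -0.0255  0.0744] q [ 0.51  0.15 -0.55  1.98  0.09  1.03 -1.65] F [2.7 0.  3.4] g 0.394
turn [0.0017, -0.007, -0.1257] shift [0.0086, 0.2732, -0.1271]
```

>>> step_arm(
  plan=[
    [[0,0,0],[0,0,-0.04],155],
    [[0,0,0],[0,0.01,-0.09],60],
    [[0,0,-0.02],[0.002,0.04,-0.13],60],
    [[0,0,-0.05],[0.004,0.08,-0.14],60],
    [[0,0.05,-0.07],[0.006,0.12,-0.14],60],
    [[0.01,0.15,-0.1],[0.008,0.16,-0.14],60],
    [[0.02,0.25,-0.12],[0.01,0.2,-0.14],60],
    [[0.03,0.37,-0.12],[0.011,0.235,-0.13],60],
    [[0.033,0.47,-0.12],[0.011,0.262,-0.115],60],
    [[0.034,0.516,-0.122],[0.011,0.273,-0.1],60],
  ],
)

```text
time: 18.15
position: [0.5021, -0.3015, 0.1693]
tool_rot: [-3.002, -0.181, -0.798]
ft_force: [-0.3, 0.1, -0.8]
grip_width: 0.767
```

```bash
python3 gs.py pics/s12.png 310 110;python3 -c "
from mv import *
rel(up(.105),RT)
im=ctrl.get_image('top');crop(im,380,130,100,75,8,'pics/t12.png')"
```

```text
18.2 [ 0.5001 -0.3016  0.166 ] 0.7637696738400649 [-2.2 -0.8 -1.7]
t 18.2 pos [ 0.5001 -0.3016  0.166 ] q [ 0.91 -0.02 -0.17  2.04 -0.53  0.84 -0.4 ] F [-2.2 -0.8 -1.7] g 0.764
turn [0.0011, 0.0065, -0.0063] shift [-0.0087, -0.0025, 0.0227]
```

View pics/s12.png

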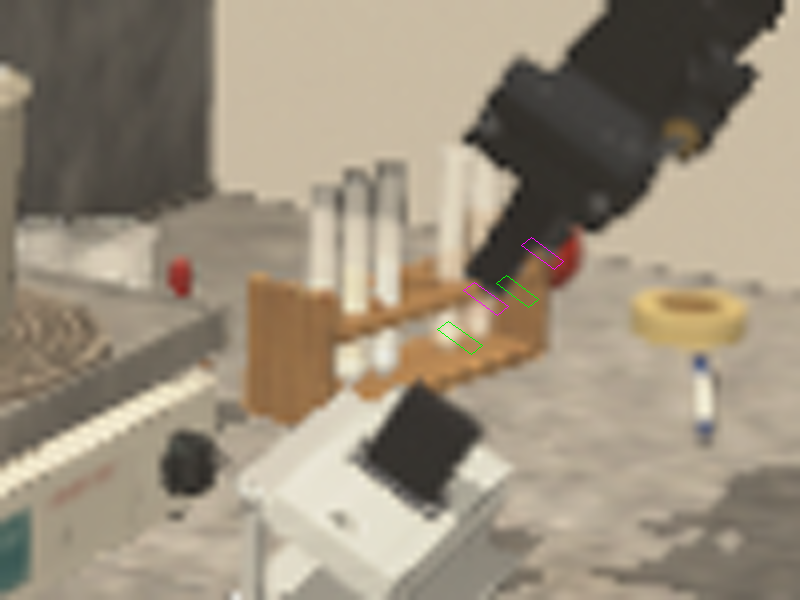

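View pics/t12.png

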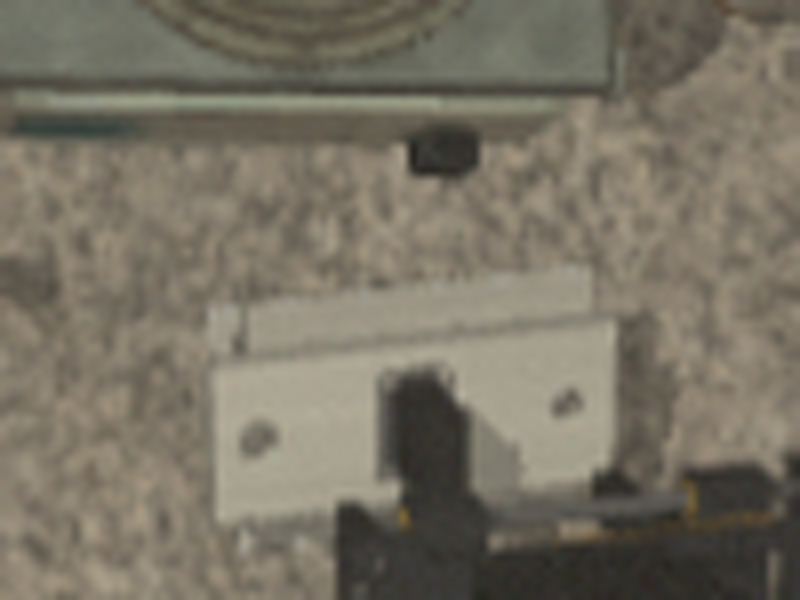

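```bash
cat > g2.py <<'E'
from mv import *
import sys
tag=sys.argv[1]; v=list(map(int,sys.argv[2:6]))
ims=[ctrl.get_image('side'),ctrl.get_image('top')]; s=ctrl.get_state(); p=s['position'];R=Ro.from_rotvec(s['tool_rot']).as_matrix()
print(s['time'],p.round(4),s['tool_rot'].round(3),round(s['grip_width'],3),s['ft_force'].round(1),s['torque'].round(2),s['joint_positions'].round(2))
np.savez(f'im_{tag}.npz',side=ims[0],top=ims[1],p=p,R=R)
k=8; h=.0435*s['grip_width']
for n,cam,b,(x0,y0) in(('s',S,ims[0],v[:2]),('t',T,ims[1],v[2:])):
  im=cv2.resize(b[y0:y0+75,x0:x0+100],None,fx=k,fy=k,interpolation=cv2.INTER_CUBIC)
  for sg in(1,-1):
    q=[p+R@np.array([x,sg*y,-.009]) for x,y in((-.0095,h),(.0095,h),(.0095,h+.015),(-.0095,h+.015))]
    c=((cam.proj(q)-[x0,y0]+.5)*k-.5).round().astype(int); cv2.polylines(im,[c.reshape(-1,1,2)],True,(255,0,255),1)
  cv2.imwrite(f'pics/{n}{tag}.png',im[:,:,::-1])
E
python3 -c "
from mv import *
rel(up(.085),RT)"; python3 g2.py 13 310 110 380 150
```

```text
t 18.25 pos [ 0.5009 -0.2999  0.1669] q [ 0.91 -0.02 -0.17  2.04 -0.53  0.84 -0.41] F [-0.2 -0.3  0.3] g 0.764
turn [-0.0007, 0.0084, -0.0061] shift [-0.0098, -0.0009, 0.043]
18.35 [ 0.5038 -0.2983  0.1695] [-3.    -0.187 -0.793] 0.768 [0.5 0.7 0.8] [-0.08  0.55 -0.03] [ 0.91 -0.02 -0.18  2.03 -0.53  0.85 -0.41]
```

View pics/s13.png

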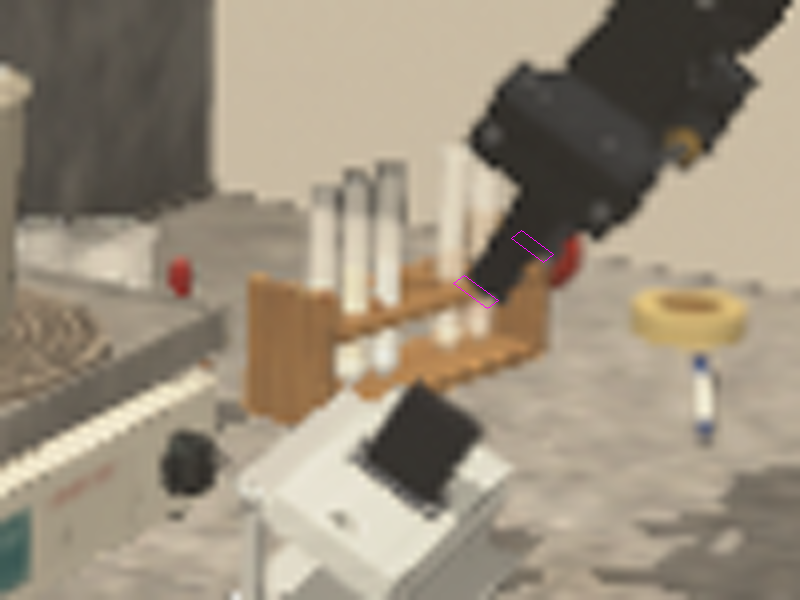

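View pics/t13.png

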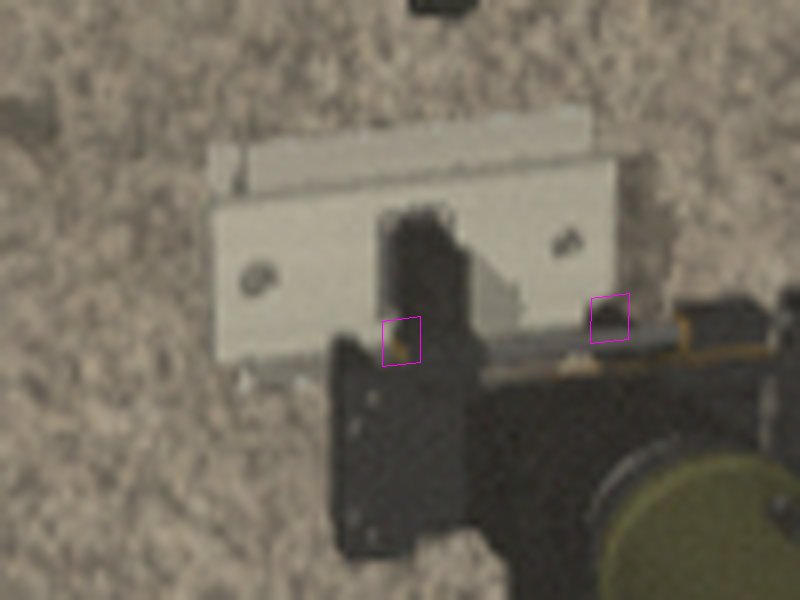

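>>> step_arm(
  plan=[
    [[0,0,0],[-0.004,0,0.006],60],
    [[0,0,0],[-0.008,0,0.014],60],
    [[0,0,0],[-0.012,0,0.023],60],
    [[0,0,0],[-0.0125,0,0.032],60],
    [[0,0,0],[-0.0125,0,0.04],60],
    [[0,0,0],[-0.0125,0,0.047],60],
    [[0,0,0],[-0.0125,0,0.053],60],
    [[0,0,0],[-0.0125,0,0.053],60],
    [[0,0,0],[-0.0125,0,0.053],60],
    [[0,0,0],[-0.0125,0,0.053],60],
  ],
  squeeze=40,
)

```text
time: 19.6
position: [0.5186, -0.297, 0.1164]
tool_rot: [-3.0, -0.186, -0.793]
ft_force: [0.4, 0.6, -0.2]
grip_width: 0.765
```

```bash
python3 g2.py 14 310 120 380 150; python3 -c "
from mv import *
rel(up(.075),RT)"
```

```text
19.7 [ 0.5186 -0.2969  0.1163] [-3.    -0.186 -0.793] 0.764 [-0.8  0.7 -0.6] [-0.04  0.58  0.08] [ 0.89  0.06 -0.19  2.07 -0.56  0.73 -0.37]
t 19.7 pos [ 0.5186 -0.2969  0.1163] q [ 0.89  0.06 -0.19  2.07 -0.56  0.73 -0.37] F [-0.8  0.7 -0.6] g 0.764
turn [-0.0004, 0.0065, -0.0016] shift [-0.0004, -0.0002, 0.0002]
```

View pics/s14.png

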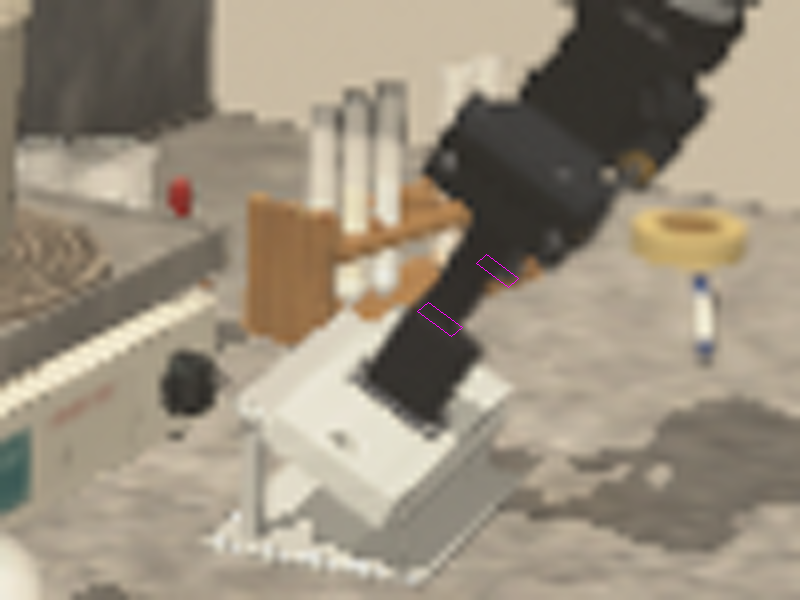

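View pics/t14.png

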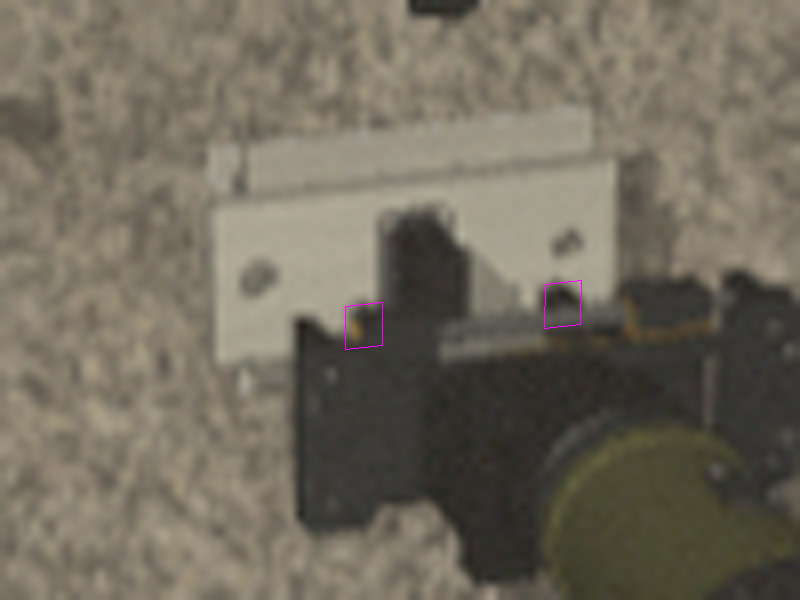

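>>> step_arm(
  plan=[
    [[0,0,0],[0,0,0.007],60],
    [[0,0,0],[0,0,0.015],60],
    [[0,0,0],[0,0,0.023],60],
    [[0,0,0],[0,0,0.031],60],
    [[0,0,0],[0,0,0.038],60],
    [[0,0,0],[0,0,0.044],60],
    [[0,0,0],[0,0,0.05],60],
    [[0,0,0],[0,0,0.053],60],
    [[0,0,0],[0,0,0.054],60],
    [[0,0,0],[0,0,0.054],60],
  ],
)

```text
time: 20.95
position: [0.545, -0.2934, 0.0692]
tool_rot: [-3.0, -0.186, -0.793]
ft_force: [-0.3, -0.6, -0.3]
grip_width: 0.763
```

```bash
python3 g2.py 15 310 120 380 150
```

```text
21.05 [ 0.545  -0.2935  0.0693] [-3.    -0.186 -0.793] 0.764 [-0.6 -0.3 -0.2] [-0.04  0.59  0.02] [ 0.86  0.17 -0.21  2.06 -0.58  0.62 -0.35]
```

View pics/s15.png

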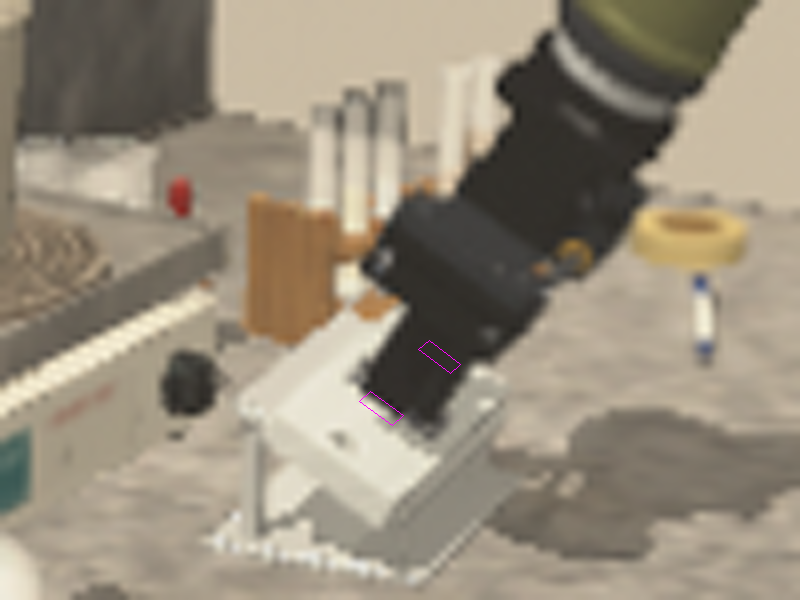

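View pics/t15.png

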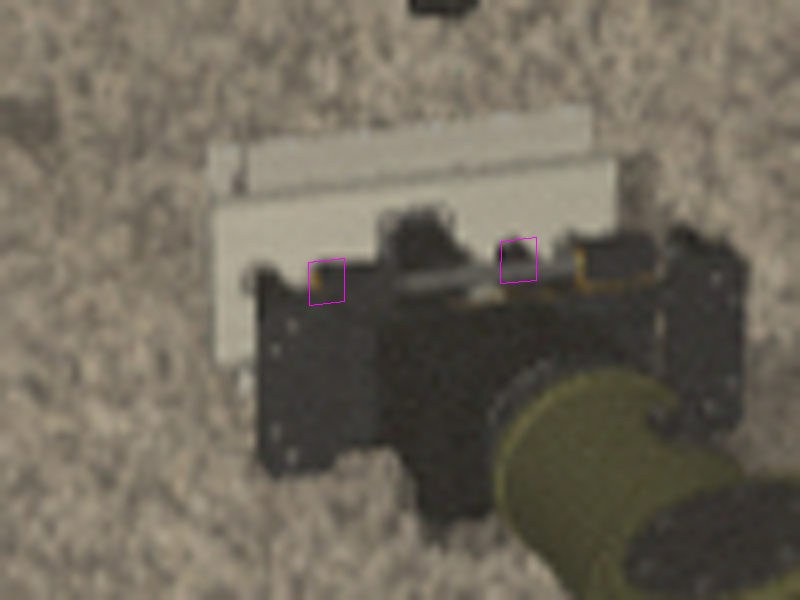

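>>> step_arm(
  plan=[
    [[0,0,0],[0,0,0],120],
    [[0,0,0],[0,0,0],170],
    [[0,0,0],[0,0,0],210],
    [[0,0,0],[0,0,0],230],
    [[0,0,0],[0,0,0],230],
    [[0,0,0],[0,0,0],230],
    [[0,0,0],[0,0,0],230],
    [[0,0,0],[0,0,0],230],
    [[0,0,0],[0,0,0],230],
    [[0,0,0],[0,0,0],230],
  ],
  squeeze=55,
)

```text
time: 22.3
position: [0.545, -0.2937, 0.0692]
tool_rot: [-3.0, -0.186, -0.793]
ft_force: [0.7, -2.8, -1.3]
grip_width: 0.202
```

```bash
python3 g2.py 16 310 120 380 150
```

```text
22.4 [ 0.545  -0.2936  0.0692] [-3.    -0.186 -0.793] 0.203 [ 0.4 -3.  -1.7] [-0.84  0.58 -0.19] [ 0.86  0.17 -0.21  2.06 -0.58  0.62 -0.35]
```

View pics/s16.png

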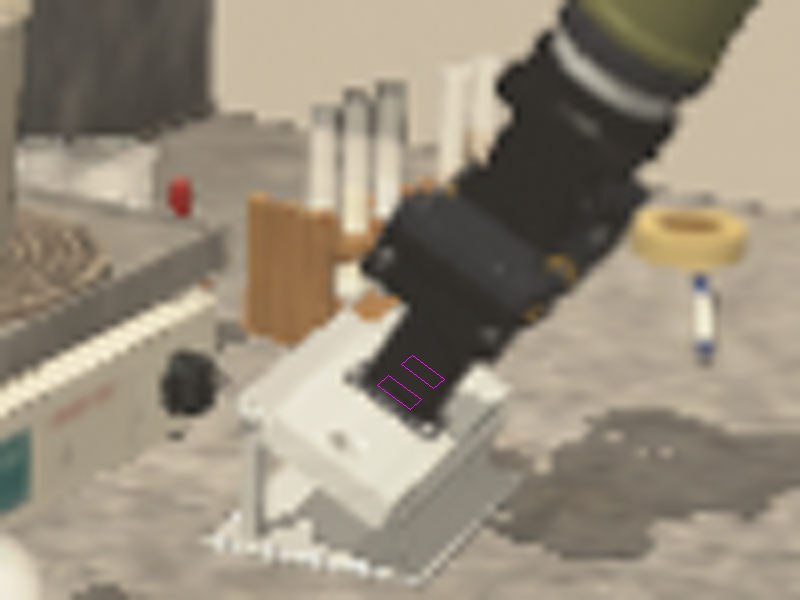

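View pics/t16.png

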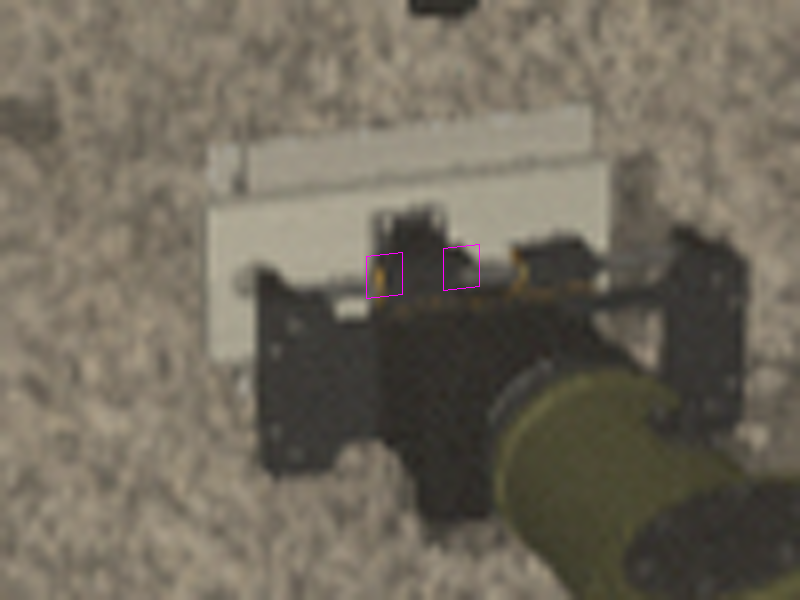

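```bash
python3 -c "
from mv import *
rel([.50,-.29,.22],Rdown(-np.pi/2+.1255))
rel([.49,-.2936,.12],RT)"
```

```text
t 22.4 pos [ 0.545  -0.2936  0.0692] q [ 0.86  0.17 -0.21  2.06 -0.58  0.62 -0.35] F [ 0.4 -3.  -1.7] g 0.203
turn [-0.0008, -0.5169, -0.0015] shift [0.0361, -0.0093, -0.153]
t 22.4 pos [ 0.545  -0.2936  0.0692] q [ 0.86  0.17 -0.21  2.06 -0.58  0.62 -0.35] F [ 0.4 -3.  -1.7] g 0.203
turn [-0.0003, 0.0067, -0.0016] shift [-0.0223, -0.0069, -0.0711]
```

>>> step_arm(
  plan=[
    [[0,0,0],[0,0,-0.003],230],
    [[0,0,0],[0,0,-0.008],230],
    [[0,0,0],[0,0,-0.015],230],
    [[0,0,0],[0,0,-0.023],230],
    [[0,0,0],[0,0,-0.032],230],
    [[0,0,0],[0,0,-0.042],230],
    [[0,0,0],[0.002,0,-0.053],230],
    [[0,0,0],[0.006,-0.002,-0.065],230],
    [[0,0,0],[0.01,-0.003,-0.076],230],
    [[0,0,0],[0.015,-0.004,-0.085],230],
  ],
)

```text
time: 23.65
position: [0.5158, -0.293, 0.1514]
tool_rot: [-3.0, -0.187, -0.793]
ft_force: [-0.1, 0.1, -7.0]
grip_width: 0.2
```

```bash
python3 g2.py 17 310 110 380 140
```

```text
23.75 [ 0.5168 -0.2935  0.1524] [-3.001 -0.188 -0.796] 0.199 [ 1.3 -0.5 -7.4] [-0.18  1.27 -0.02] [ 0.89  0.01 -0.19  2.04 -0.53  0.8  -0.42]
```

View pics/s17.png

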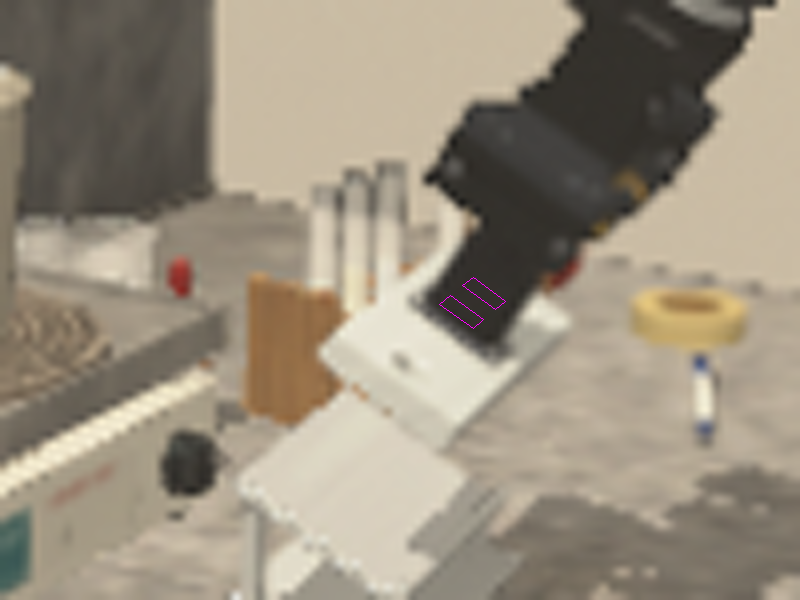

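>>> step_arm(
  plan=[
    [[0,0,0],[0.003,0,-0.008],230],
    [[0,-0.04,0],[0.007,0,-0.02],230],
    [[0,-0.1,0],[0.012,0,-0.035],230],
    [[0,-0.17,0],[0.016,0,-0.05],230],
    [[0,-0.25,0],[0.02,0,-0.062],230],
    [[0,-0.33,0],[0.023,0,-0.07],230],
    [[0,-0.41,0],[0.025,0,-0.0755],230],
    [[0,-0.48,0],[0.025,0,-0.0755],230],
    [[0,-0.517,0],[0.025,0,-0.0755],230],
    [[0,-0.517,0],[0.025,0,-0.0755],230],
  ],
)

```text
time: 25.0
position: [0.501, -0.2945, 0.2278]
tool_rot: [-3.132, -0.197, 0.0]
ft_force: [-0.8, 0.1, -6.8]
grip_width: 0.201
```

```bash
python3 g2.py 18 310 90 380 140
```

```text
25.1 [ 0.5    -0.2953  0.228 ] [-3.133 -0.194  0.   ] 0.201 [-0.7 -0.3 -5.8] [-0.05  0.06  0.01] [ 0.73  0.18 -0.28  1.6   0.05  1.37 -1.  ]
```

View pics/s18.png

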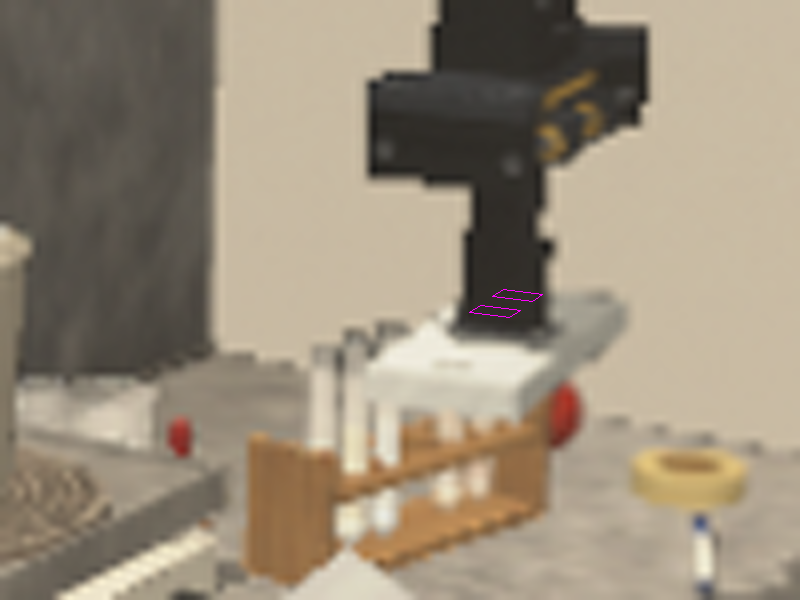

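View pics/t18.png

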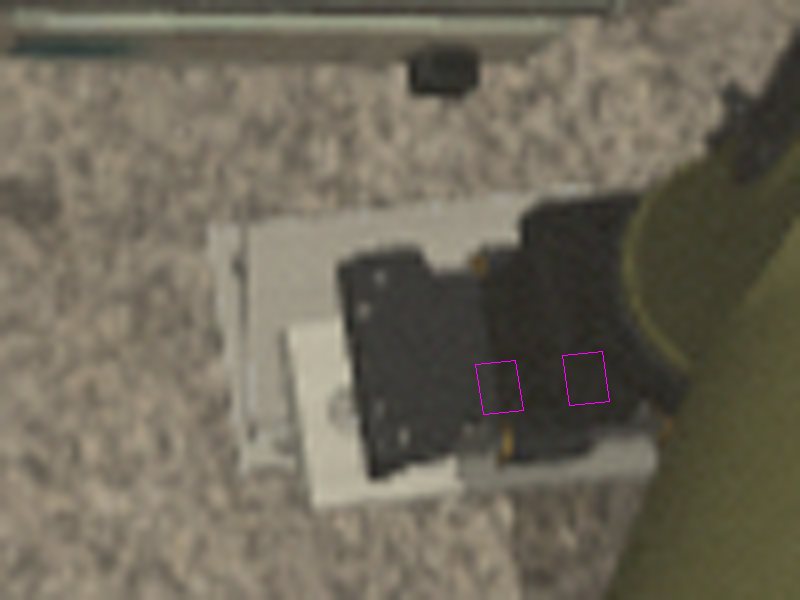

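```bash
cat > f3.py <<'E'
from fit import *
d=np.load('im_18.npz'); p=d['p'];R=d['R']; print(p, np.degrees(np.arctan2(R[1,0],R[0,0])))
t=lambda a,b:px((a,b),380,140,8); s=lambda a,b:px((a,b),310,90,8)
h=.016
A=[(S,(.035,.086,h),s(368,373)),(S,(-.035,.086,h),s(520,394)),(S,(-.035,-.086,h),s(626,298)),(S,(.035,.086,0),s(372,405)),(S,(-.035,.086,0),s(520,419))]
B=[(T,(.035,.086,h),t(289,326)),(T,(-.035,.086,h),t(317,507)),(T,(-.035,-.086,h),t(657,470)),(T,(0,.066,h),t(340,404))]
# tool->plate model: plate pose = tool * (dx,0,dz) * pitch
M=R@np.diag([1,-1,-1.])
def mod(q,P): return p+M@(np.array([q[0],q[3] if len(q)>3 else 0,q[1]])+Ro.from_euler('y',q[2]).as_matrix()@P)
for o in(A,B,A+B): fitp(mod,[0,-.02,0],o); fitp(mod,[0,-.02,0,0],o)
E
python3 f3.py
```

```text
[ 0.50000197 -0.29525477  0.22803854] 7.099092923130366
p [-0.0013 -0.0211  0.0294]
[[-0.06, -0.16], [0.05, -0.88], [1.14, 0.02], [-0.59, 0.27], [-0.05, 0.49]]
p [ 0.0179 -0.038   0.0376 -0.0583]
[[0.37, -0.09], [-0.23, -1.04], [0.4, 0.26], [-0.13, 0.18], [-0.29, 0.17]]
p [ 0.0078 -0.0424 -0.3615]
[[-0.56, 0.2], [-2.86, -0.14], [10.11, -1.57], [0.16, 0.95]]
p [ 0.0472 -0.3859 -0.1066 -0.0896]
[[0.21, 2.91], [-1.17, -1.83], [0.3, -2.0], [0.0, 1.54]]
p [-0.0011 -0.0218  0.0183]
[[-0.08, -0.1], [0.02, -0.6], [1.12, 0.28], [-0.66, 0.33], [-0.13, 0.76], [0.12, -0.1], [0.04, 0.05], [14.56, -1.55], [2.05, 0.77]]
p [-0.0016 -0.0206  0.0209  0.0025]
[[-0.18, -0.21], [-0.05, -0.76], [1.07, 0.12], [-0.76, 0.22], [-0.19, 0.61], [-0.6, 0.08], [-0.67, 0.24], [13.91, -1.36], [1.34, 0.96]]
```

```bash
python3 -c "
from fit import *
d=np.load('im_18.npz'); crop(d['side'],350,122,45,30,17,'pics/s18z.png'); crop(d['top'],410,160,60,45,13,'pics/t18z.png')"
```

```text
(no output)
```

View pics/s18z.png

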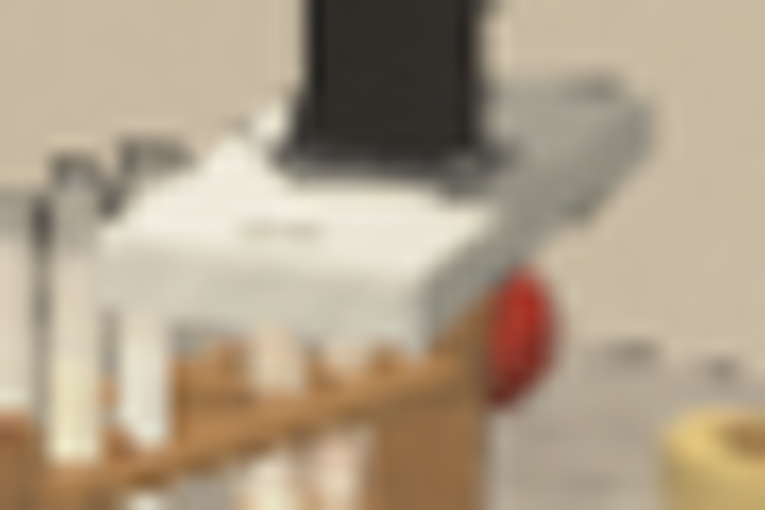

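View pics/t18z.png

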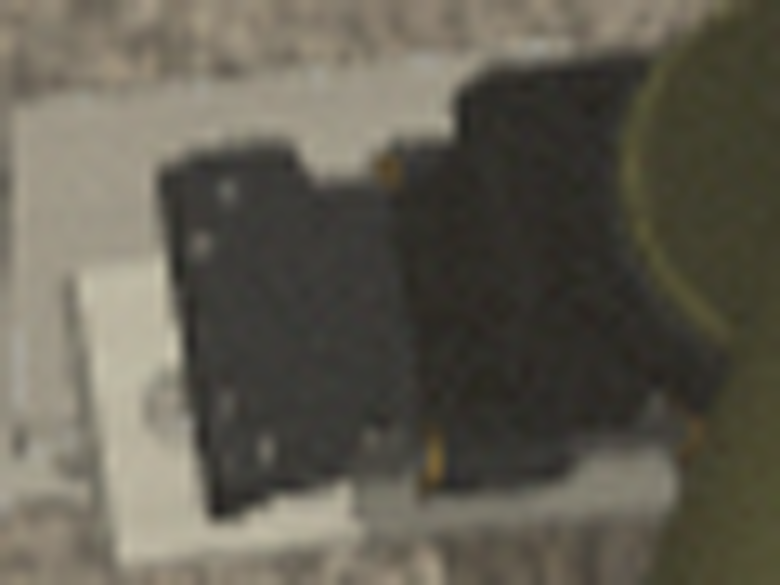

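```bash
cat > f4.py <<'E'
exec(open('f3.py').read().split('# tool->')[0])
t=lambda a,b:px((a,b),410,160,13); s=lambda a,b:px((a,b),350,122,17)
A=[(S,(.035,.086,h),s(98,235)),(S,(-.035,.086,h),s(427,285)),(S,(-.035,-.086,h),s(652,102)),(S,(.035,.086,0),s(102,303)),(S,(-.035,.086,0),s(422,350))]
B=[(T,(.035,.086,h),t(78,270)),(T,(-.035,.086,h),t(118,566)),(T,(0,.066,h),t(160,405))]
M=R@np.diag([1,-1,-1.])
def mod(q,P): return p+M@(np.array([q[0],0,q[1]])+Ro.from_euler('y',q[2]).as_matrix()@P)
def mod2(q,P): return mod(q,P)+np.array([0,q[3],0])
for o in(A,B,A+B): fitp(mod,[0,-.02,0],o)
for o in(A,): fitp(mod2,[0,-.02,0,0],o)
E
python3 f4.py
```

```text
[ 0.50000197 -0.29525477  0.22803854] 7.099092923130366
p [-0.0001 -0.0201 -0.0259]
[[0.16, -0.16], [-0.13, -0.11], [0.99, -0.47], [-0.35, 0.25], [-0.18, 0.52]]
p [ 0.001  -0.0305 -0.0304]
[[-0.32, -0.09], [-0.27, -0.07], [1.48, 0.17]]
p [-0.0003 -0.0206 -0.0257]
[[0.19, -0.03], [-0.09, 0.01], [1.01, -0.35], [-0.31, 0.38], [-0.14, 0.65], [0.47, -0.29], [0.58, -0.11], [2.36, 0.04]]
p [ 0.0231 -0.035  -0.0238 -0.0513]
[[0.52, -0.09], [-0.39, -0.18], [0.32, -0.2], [0.02, 0.18], [-0.42, 0.31]]
```

```bash
cat > edge.py <<'E'
from fit import *
from scipy.ndimage import map_coordinates
d=np.load('im0.npz')
def icp(cam,img,p,z,edges,it=6,L=3):
    g=cv2.cvtColor(img,cv2.COLOR_RGB2GRAY).astype(float)
    for _ in range(it):
        obs=[]
        for a,b in edges:
            for f in np.linspace(.08,.92,40):
                P=np.array(a)*(1-f)+np.array(b)*f; P2=P+(np.array(b)-a)*.02
                u=cam.proj([lowm(p,P),lowm(p,P2)]); tdir=u[1]-u[0]; tdir/=np.linalg.norm(tdir); n=np.array([-tdir[1],tdir[0]])
                s=np.arange(-L,L+.01,.1); xy=u[0]+s[:,None]*n
                v=map_coordinates(g,[xy[:,1],xy[:,0]],order=1); gr=np.gradient(v)
                gr=np.convolve(gr,np.ones(9)/9,'same')[8:-8]; ss=s[8:-8]
                k=np.argmax(abs(gr)); w=abs(gr)**2*(abs(ss-ss[k])<.8); c=(w*ss).sum()/w.sum()
                if abs(gr[k])>.6: obs.append((P,u[0]+c*n,n))
        f=lambda q:np.array([(cam.proj([lowm(q,P)])[0]-m)@n for P,m,n in obs])
        r=least_squares(f,p,loss='soft_l1',f_scale=.3); p=r.x
    print(np.round(p,4),len(obs),'rms',np.sqrt(np.median(f(p)**2)).round(2)); return p
z=.024; c=[(.045,.098,z),(.045,-.098,z),(-.045,-.098,z),(-.045,.098,z)]
E4=[(c[i],c[(i+1)%4]) for i in range(4)]
for e in (E4,): icp(T,d['top'],[.563,.266,-.27],z,e,L=2.5)
# side: far edges of top face (+x,-y), plus bottom edges z=0 near
b=[(x,y,0) for x,y,_ in c]
icp(S,d['side'],[.565,.262,-.256],z,[E4[0],E4[1],E4[2],E4[3]],L=2.5)
icp(S,d['side'],[.565,.262,-.256],z,[E4[0],E4[1],(b[2],b[3]),(b[3],b[0])],L=2.5)
E
python3 edge.py; python3 -c "
from fit import *
d=np.load('im_18.npz'); crop(d['top'],232,158,72,45,11,'pics/tlz.png'); crop(d['side'],225,215,80,50,10,'pics/slz.png')"
```

```text
[ 0.5628  0.2656 -0.2701] 160 rms 0.36
[ 0.5635  0.2649 -0.2696] 160 rms 0.18
[ 0.5644  0.257  -0.2783] 160 rms 0.53
```

View pics/tlz.png

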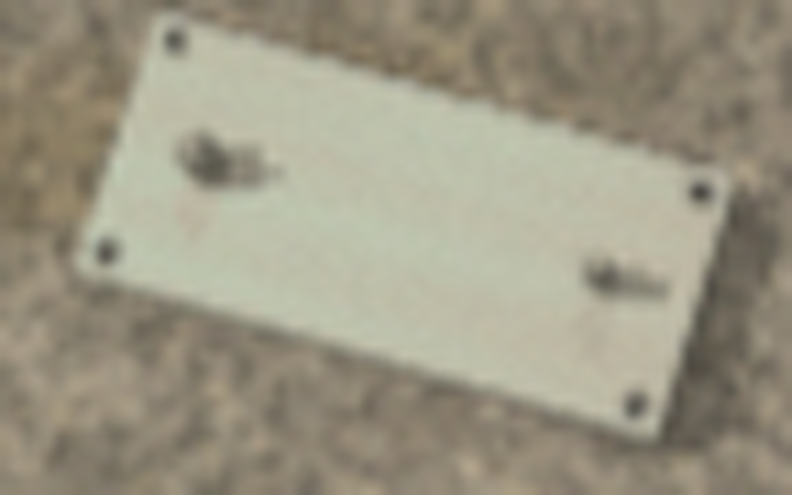

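View pics/slz.png

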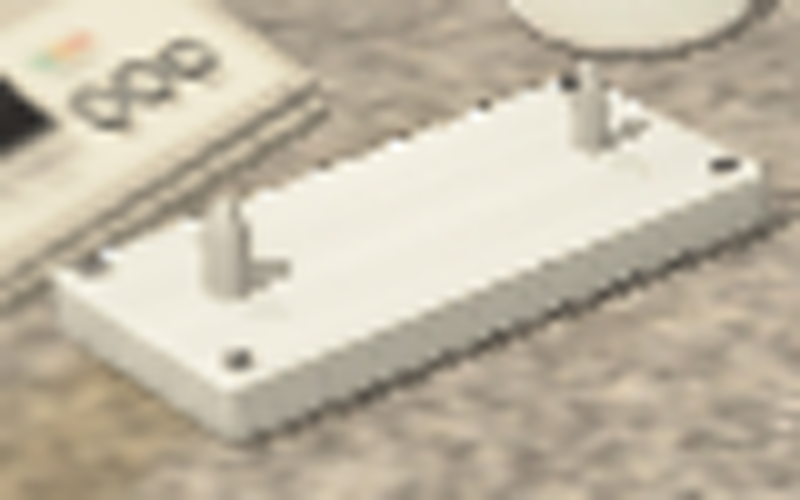

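```bash
python3 -c "
from mv import *
rel([.49,-.02,.235],Rdown(-1.75))
rel([.5633,.265,.235],Rdown(-np.pi/2-.27))"
```

```text
t 25.1 pos [ 0.5    -0.2953  0.228 ] q [ 0.73  0.18 -0.28  1.6   0.05  1.37 -1.  ] F [-0.7 -0.3 -5.8] g 0.201
turn [-0.0021, 0.0003, 0.3031] shift [0.0241, -0.2744, -0.0064]
t 25.1 pos [ 0.5    -0.2953  0.228 ] q [ 0.73  0.18 -0.28  1.6   0.05  1.37 -1.  ] F [-0.7 -0.3 -5.8] g 0.201
turn [-0.0021, 0.0004, 0.3939] shift [0.1321, -0.5482, -0.0058]
```

>>> step_arm(
  plan=[
    [[0,0,0.01],[0.001,-0.01,0],230],
    [[0,0,0.03],[0.003,-0.03,-0.003],230],
    [[0,0,0.06],[0.006,-0.06,-0.006],230],
    [[0,0,0.1],[0.009,-0.095,-0.006],230],
    [[0,0,0.14],[0.012,-0.13,-0.006],230],
    [[0,0,0.18],[0.015,-0.165,-0.006],230],
    [[0,0,0.22],[0.018,-0.2,-0.006],230],
    [[0,0,0.25],[0.02,-0.23,-0.006],230],
    [[0,0,0.28],[0.022,-0.255,-0.006],230],
    [[0,0,0.303],[0.024,-0.274,-0.006],230],
  ],
)

```text
time: 26.35
position: [0.4894, -0.0183, 0.2352]
tool_rot: [-3.128, 0.28, -0.001]
ft_force: [0.4, 0.8, -6.1]
grip_width: 0.201
```

```bash
python3 -c "
from mv import *
rel([.5633,.265,.235],Rdown(-np.pi/2-.27))"
```

```text
t 26.35 pos [ 0.4894 -0.0183  0.2352] q [ 0.48 -0.01 -0.49  1.79 -0.01  1.36 -1.75] F [ 0.4  0.8 -6.1] g 0.201
turn [-0.0015, -0.0002, 0.0916] shift [0.0224, -0.2919, 0.0006]
```

>>> step_arm(
  plan=[
    [[0,0,0.005],[0.001,-0.01,0],230],
    [[0,0,0.015],[0.002,-0.03,0],230],
    [[0,0,0.025],[0.005,-0.06,0],230],
    [[0,0,0.035],[0.008,-0.1,0],230],
    [[0,0,0.045],[0.011,-0.14,0],230],
    [[0,0,0.055],[0.014,-0.18,0],230],
    [[0,0,0.065],[0.017,-0.22,0],230],
    [[0,0,0.075],[0.02,-0.255,0],230],
    [[0,0,0.085],[0.022,-0.28,0],230],
    [[0,0,0.092],[0.0225,-0.291,0],230],
  ],
)

```text
time: 27.6
position: [0.5639, 0.2633, 0.2348]
tool_rot: [-3.111, 0.422, 0.002]
ft_force: [0.2, -0.3, -6.5]
grip_width: 0.205
```

```bash
python3 -c "
from mv import *
rel([.5633,.265,.095],Rdown(-np.pi/2-.27))"
```

```text
t 27.6 pos [0.5639 0.2633 0.2348] q [ 0.07  0.32 -0.69  1.47  0.21  1.42 -2.47] F [ 0.2 -0.3 -6.5] g 0.205
turn [-0.0018, 0.0016, 0.0003] shift [-0.0008, -0.0013, 0.1399]
```

>>> step_arm(
  plan=[
    [[0,0,0],[0,0,0.008],230],
    [[0,0,0],[0,0,0.025],230],
    [[0,0,0],[0,0,0.045],230],
    [[0,0,0],[-0.0005,-0.001,0.068],230],
    [[0,0,0],[-0.0005,-0.001,0.09],230],
    [[0,0,0],[-0.0005,-0.001,0.108],230],
    [[0,0,0],[-0.0005,-0.001,0.122],230],
    [[0,0,0],[-0.0005,-0.001,0.132],230],
    [[0,0,0],[-0.0005,-0.001,0.138],230],
    [[0,0,0],[-0.0005,-0.001,0.14],230],
  ],
)

```text
time: 28.85
position: [0.5638, 0.2635, 0.0952]
tool_rot: [-3.111, 0.423, 0.001]
ft_force: [1.3, 0.3, -6.3]
grip_width: 0.204
```

```bash
python3 g2.py 20 215 190 220 135
```

```text
28.95 [0.5639 0.2636 0.0955] [-3.111  0.423  0.   ] 0.2 [-0.2 -0.6 -5.6] [0.09 0.04 0.02] [ 0.05  0.42 -0.66  1.65  0.28  1.17 -2.52]
```

View pics/s20.png

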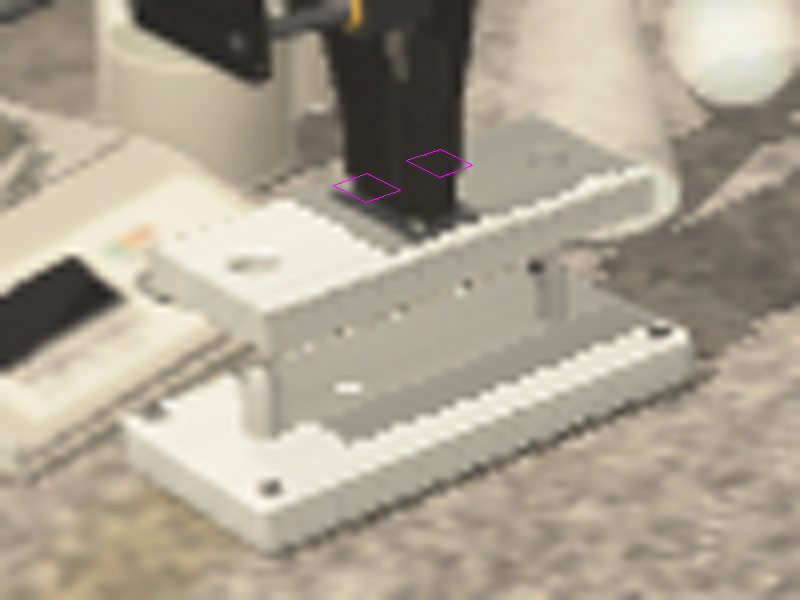

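View pics/t20.png

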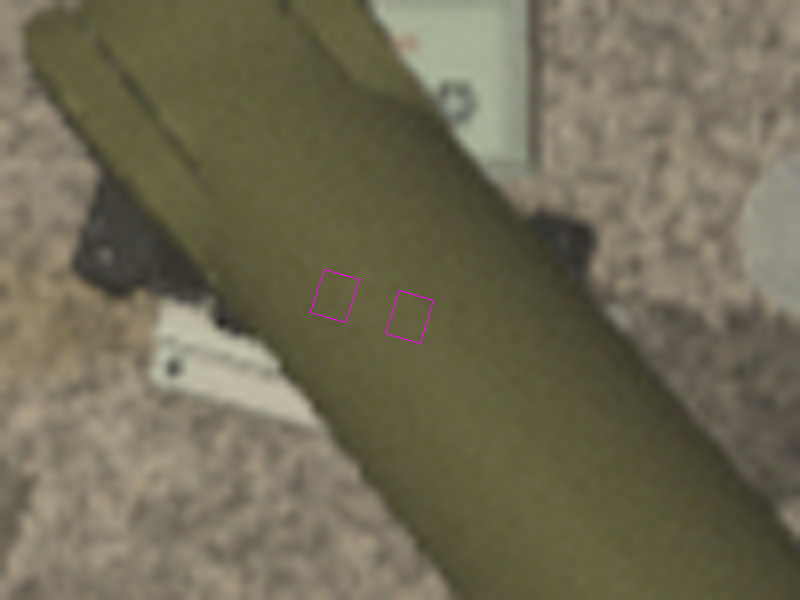

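```bash
cat > edge2.py <<'E'
from fit import *
from scipy.ndimage import map_coordinates
import sys
def m5(q,P): return np.array(q[:3])+(Ro.from_euler('z',q[3])*Ro.from_euler('yx',q[4:6])).as_matrix()@P if len(q)>4 else np.array(q[:3])+Ro.from_euler('z',q[3]).as_matrix()@P
def icp(img,p,edges,it=8,L=2.0,cam=S,fixed=None):
    g=cv2.cvtColor(img,cv2.COLOR_RGB2GRAY).astype(float)
    for _ in range(it):
        obs=[]
        for a,b,f0,f1 in edges:
            for f in np.linspace(f0,f1,40):
                P=np.array(a)*(1-f)+np.array(b)*f; P2=P+(np.array(b)-a)*.02
                u=cam.proj([m5(p,P),m5(p,P2)]); t=u[1]-u[0]; t/=np.linalg.norm(t); n=np.array([-t[1],t[0]])
                s=np.arange(-L,L+.01,.1); xy=u[0]+s[:,None]*n
                v=map_coordinates(g,[xy[:,1],xy[:,0]],order=1); gr=np.gradient(v)
                gr=np.convolve(gr,np.ones(9)/9,'same')[6:-6]; ss=s[6:-6]
                k=np.argmax(abs(gr)); w=abs(gr)**2*(abs(ss-ss[k])<.8); c=(w*ss).sum()/w.sum()
                if abs(gr[k])>.6: obs.append((P,u[0]+c*n,n))
        f=lambda q:np.array([(cam.proj([m5(q,P)])[0]-m)@n for P,m,n in obs])
        r=least_squares(f,p,loss='soft_l1',f_scale=.3,x_scale=[.01,.01,.01,.05,.02,.02][:len(p)]); p=r.x
    print('icp',np.round(p,4),len(obs),'medabs',np.median(abs(f(p))).round(2)); return p
h=.016
C=lambda sx,sy,z:np.array([.035*sx,.086*sy,z])
def run(tag,p0,x0,y0,clicks):
    d=np.load(f'im_{tag}.npz'); s=lambda a,b:px((a,b),x0,y0,8)
    A=[(S,P,s(*c)) for P,c in clicks]
    p=fitp(m5,p0,A)
    ed=[(C(-1,1,h),C(-1,-1,h),.05,.85),(C(-1,1,0),C(-1,-1,0),.05,.85),(C(-1,1,h),C(1,1,h),.08,.9),(C(-1,1,0),C(1,1,0),.08,.9),(C(1,1,h),C(1,-1,h),.1,.3)]
    q=icp(d['side'],p,ed)
    im=cv2.resize(d['side'][y0:y0+75,x0:x0+100],None,fx=8,fy=8,interpolation=cv2.INTER_CUBIC)
    for z in(0,h):
        c=((S.proj([m5(q,C(*k,z)) for k in((1,1),(1,-1),(-1,-1),(-1,1))])-[x0,y0]+.5)*8-.5).round().astype(int); cv2.polylines(im,[c.reshape(-1,1,2)],True,(255,0,0),1)
    for r,y in((.0085,.066),(.0065,-.066)):
        c=((S.proj([m5(q,np.array([r*np.cos(a),y+r*np.sin(a),h])) for a in np.linspace(0,6.28,24)])-[x0,y0]+.5)*8-.5).round().astype(int); cv2.polylines(im,[c.reshape(-1,1,2)],True,(255,0,0),1)
    L=[.5635,.2649,-.2696]
    for y in(.066,-.066):
        c=((S.proj([lowm(L,np.array([0,y,z])) for z in(.024,.052)])-[x0,y0]+.5)*8-.5).round().astype(int); cv2.polylines(im,[c.reshape(-1,1,2)],True,(0,0,255),1)
    cv2.imwrite(f'pics/fit{tag}.png',im[:,:,::-1]); print('tool',d['p'].round(4))
    return q
if __name__=='__main__':
    cl=[(C(-1,1,h),(265,318)),(C(1,1,h),(148,255)),(C(-1,-1,h),(655,168)),(C(-1,1,0),(265,362)),(np.array([0,.066,h]),(253,263))]
    run('20',[.564,.2636,.075,-.27],215,190,cl)
E
python3 edge2.py
```

```text
p [ 0.5514  0.2788  0.084  -0.2541]
[[0.06, -0.02], [-0.36, -0.59], [-0.0, 0.34], [0.39, -0.15], [-0.08, 0.35]]
icp [ 0.5223  0.3107  0.1065 -0.257 ] 179 medabs 0.28
tool [0.5639 0.2636 0.0955]
```

View pics/fit20.png

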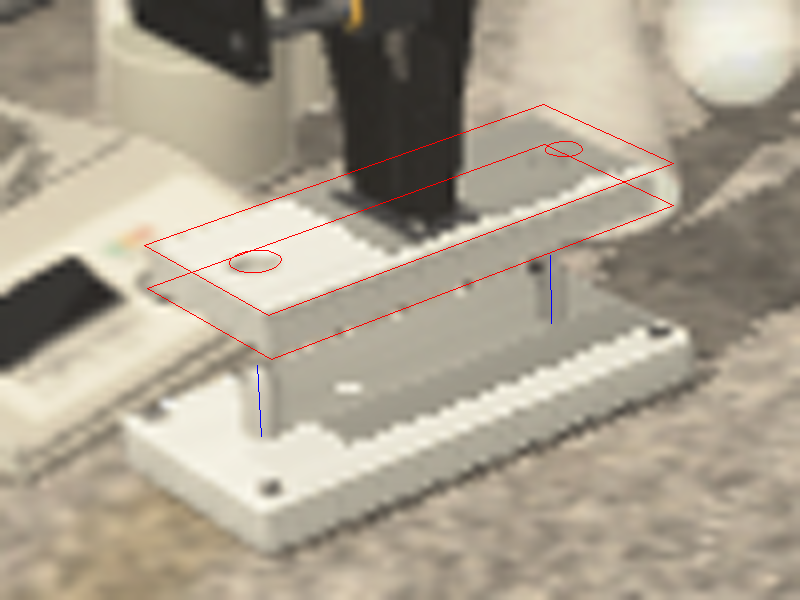

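```bash
cat > ov.py <<'E'
from edge2 import *
def top_ov(tag,q,L,fn,x0=232,y0=165,w=40,hh=30,k=20):
    d=np.load(f'im_{tag}.npz'); im=cv2.resize(d['top'][y0:y0+hh,x0:x0+w],None,fx=k,fy=k,interpolation=cv2.INTER_CUBIC)
    def pl(P,col):
        c=((T.proj(P)-[x0,y0]+.5)*k-.5).round().astype(int); cv2.polylines(im,[c.reshape(-1,1,2)],True,col,1)
    pl([m5(q,C(*s,h)) for s in((1,1),(1,-1),(-1,-1),(-1,1))],(255,0,0)); pl([m5(q,C(*s,0)) for s in((1,1),(1,-1),(-1,-1),(-1,1))],(255,160,0))
    pl([lowm(L,np.array(s)) for s in((.045,.098,.024),(.045,-.098,.024),(-.045,-.098,.024),(-.045,.098,.024))],(0,0,255))
    cv2.imwrite(fn,im[:,:,::-1])
if __name__=='__main__': top_ov('20',[.5639,.2636,.075,-.27],[.563,.2653,-.27],'pics/to20.png')
E
python3 ov.py
```

```text
(no output)
```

View pics/to20.png

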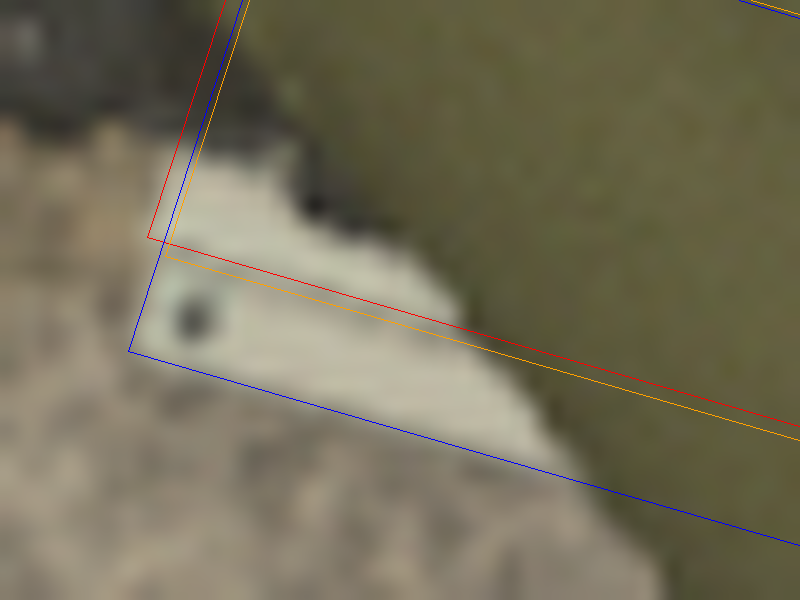

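```bash
cat > e3.py <<'E'
import edge2
from edge2 import *
import sys
tag=sys.argv[1]; z=float(sys.argv[2]); d=np.load(f'im_{tag}.npz')
m5o=edge2.m5
edge2.m5=lambda q,P: np.array([q[0],q[1],z])+Ro.from_euler('z',q[2]).as_matrix()@P
ed=[(C(-1,1,h),C(-1,-1,h),.05,.85),(C(-1,1,0),C(-1,-1,0),.05,.85),(C(-1,1,h),C(1,1,h),.08,.9),(C(-1,1,0),C(1,1,0),.08,.9),(C(1,1,h),C(1,-1,h),.1,.3)]
p=edge2.icp(d['side'],[d['p'][0],d['p'][1],-.27],ed,L=2.5)
E
for z in .073 .075 .077; do python3 e3.py 20 $z; done
```

```text
icp [ 0.5676  0.2599 -0.2402] 180 medabs 0.38
icp [ 0.5648  0.263  -0.2423] 179 medabs 0.37
icp [ 0.5621  0.266  -0.2436] 177 medabs 0.37
```

```bash
cat > e4.py <<'E'
import edge2
from edge2 import *
import sys
tag=sys.argv[1]; d=np.load(f'im_{tag}.npz'); z=d['p'][2]-.0205
ed=[(C(-1,1,h),C(-1,-1,h),.05,.8),(C(-1,1,0),C(-1,-1,0),.05,.8),(C(-1,1,h),C(1,1,h),.08,.9),(C(-1,1,0),C(1,1,0),.08,.9),(C(1,1,h),C(1,-1,h),.1,.3)]
edge2.m5=lambda q,P: np.array([q[0],q[1],z])+(Ro.from_euler('z',-.27)*Ro.from_euler('y',q[2])).as_matrix()@P
edge2.icp(d['side'],[d['p'][0],d['p'][1],0],ed,L=2.5)
edge2.m5=lambda q,P: np.array([q[0],q[1],z])+(Ro.from_euler('z',q[3])*Ro.from_euler('y',q[2])).as_matrix()@P
p=edge2.icp(d['side'],[d['p'][0],d['p'][1],0,-.27],ed,L=2.5)
x0,y0,k=225,198,9
im=cv2.resize(d['side'][y0:y0+60,x0:x0+85],None,fx=k,fy=k,interpolation=cv2.INTER_CUBIC)
for q,col in ((p,(255,0,0)),([*d['p'][:2],0,-.27],(0,255,0))):
  for zz in(0,h):
    c=((S.proj([edge2.m5(q,C(*s,zz)) for s in((1,1),(1,-1),(-1,-1),(-1,1))])-[x0,y0]+.5)*k-.5).round().astype(int); cv2.polylines(im,[c.reshape(-1,1,2)],True,col,1)
cv2.imwrite(f'pics/e4_{tag}.png',im[:,:,::-1])
E
python3 e4.py 20
```

```text
icp [0.5638 0.2631 0.0041] 178 medabs 0.34
icp [ 0.5646  0.263  -0.001  -0.2452] 180 medabs 0.36
```

View pics/e4_20.png

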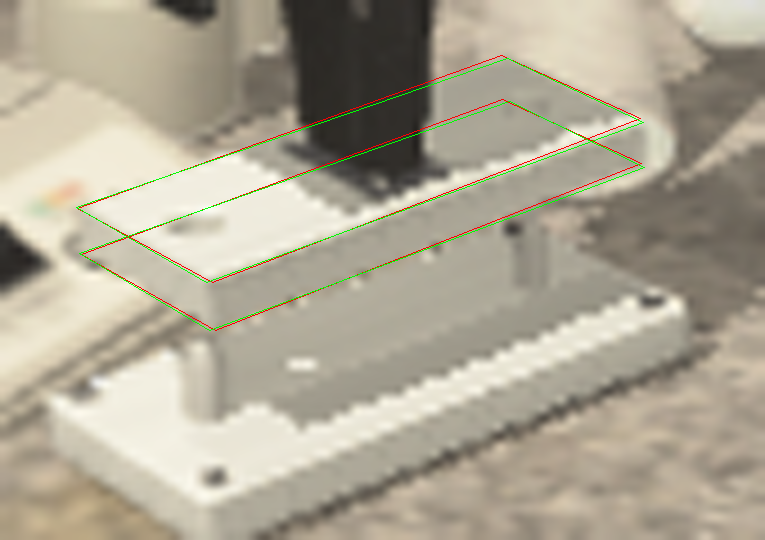

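>>> step_arm(
  plan=[
    [[0,0,0],[-0.0005,-0.0007,0.001],230],
    [[0,0,0],[-0.001,-0.0014,0.004],230],
    [[0,0,0],[-0.001,-0.0014,0.008],230],
    [[0,0,0],[-0.001,-0.0014,0.012],230],
    [[0,0,0],[-0.001,-0.0014,0.015],230],
    [[0,0,0],[-0.001,-0.0014,0.018],230],
    [[0,0,0],[-0.001,-0.0014,0.019],230],
    [[0,0,0],[-0.001,-0.0014,0.019],230],
    [[0,0,0],[-0.001,-0.0014,0.019],230],
    [[0,0,0],[-0.001,-0.0014,0.019],230],
  ],
)

```text
time: 30.2
position: [0.5632, 0.2651, 0.0764]
tool_rot: [-3.111, 0.423, 0.001]
ft_force: [0.5, 0.0, -5.8]
grip_width: 0.204
```

```bash
python3 g2.py 21 215 190 220 135; python3 e4.py 21; python3 -c "
from ov import *
d=np.load('im_21.npz');top_ov('21',[*d['p'][:2],d['p'][2]-.0205,-.27],[.563,.2653,-.27],'pics/to21.png')
from mv import rel,Rdown
rel([.5633,.265,.0445],Rdown(-np.pi/2-.27))"
```

```text
30.3 [0.5631 0.2651 0.0763] [-3.111e+00  4.230e-01  1.000e-03] 0.2 [ 0.4 -0.6 -6.1] [-0.01  0.01 -0.02] [ 0.04  0.44 -0.66  1.66  0.29  1.14 -2.53]
icp [ 0.5644  0.2645 -0.0228] 197 medabs 0.4
icp [ 0.565   0.2643 -0.0255 -0.2561] 198 medabs 0.4
t 30.3 pos [0.5631 0.2651 0.0763] q [ 0.04  0.44 -0.66  1.66  0.29  1.14 -2.53] F [ 0.4 -0.6 -6.1] g 0.2
turn [-0.0014, 0.0007, -0.0005] shift [0.0002, 0.0001, 0.0318]
```

View pics/e4_21.png

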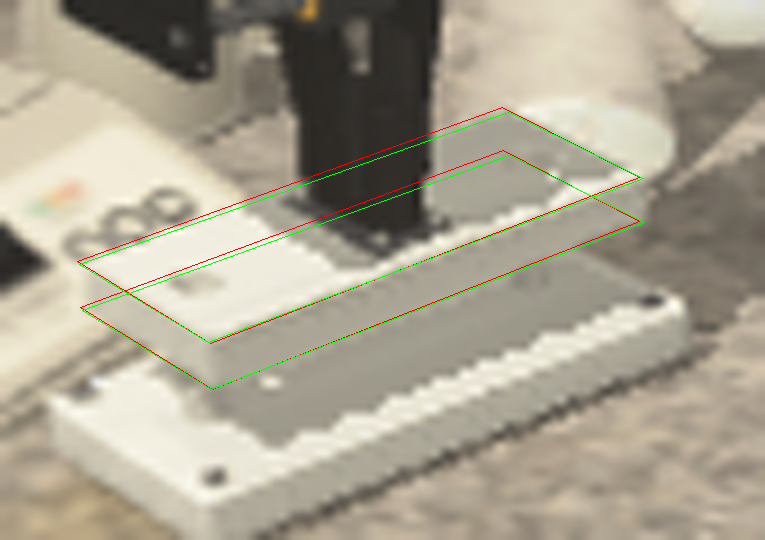

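View pics/to21.png

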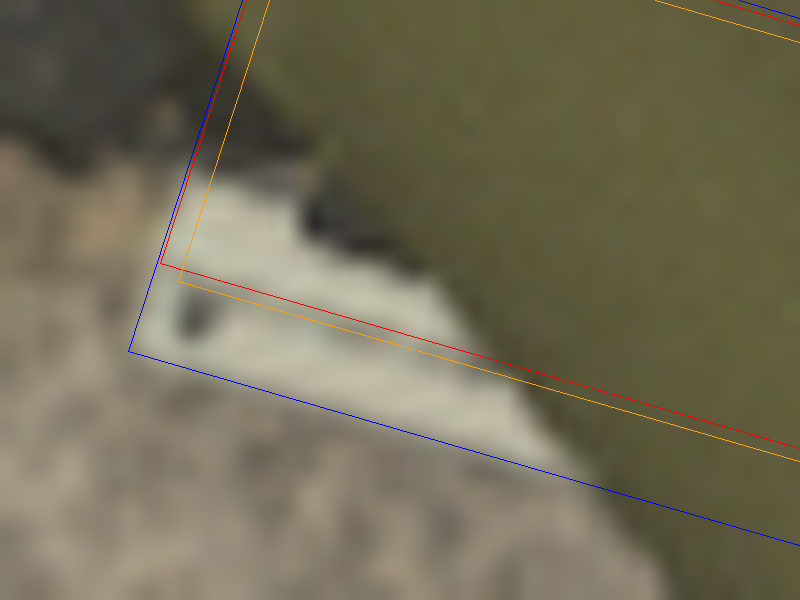

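>>> step_arm(
  plan=[
    [[0,0,0],[0,0,0.001],230],
    [[0,0,0],[0,0,0.002],230],
    [[0,0,0],[0,0,0.003],230],
    [[0,0,0],[0,0,0.004],230],
    [[0,0,0],[0,0,0.005],230],
    [[0,0,0],[0,0,0.006],230],
    [[0,0,0],[0,0,0.007],230],
    [[0,0,0],[0,0,0.008],230],
    [[0,0,0],[0,0,0.009],230],
    [[0,0,0],[0,0,0.009],230],
  ],
)

```text
time: 31.55
position: [0.563, 0.2651, 0.0671]
tool_rot: [-3.112, 0.423, 0.001]
ft_force: [0.0, 0.2, -7.2]
grip_width: 0.2
```

```bash
python3 g2.py 22 215 190 220 135
```

```text
31.65 [0.5631 0.2651 0.0672] [-3.111e+00  4.230e-01  1.000e-03] 0.201 [ 1.4  0.3 -6.6] [ 0.08  0.06 -0.01] [ 0.04  0.45 -0.65  1.67  0.3   1.12 -2.54]
```

>>> step_arm(
  plan=[
    [[0,0,0],[0,0,0.001],230],
    [[0,0,0],[0,0,0.002],230],
    [[0,0,0],[0,0,0.003],230],
    [[0,0,0],[0,0,0.004],230],
    [[0,0,0],[0,0,0.005],230],
    [[0,0,0],[0,0,0.006],230],
    [[0,0,0],[0,0,0.007],230],
    [[0,0,0],[0,0,0.007],230],
    [[0,0,0],[0,0,0.007],230],
    [[0,0,0],[0,0,0.007],230],
  ],
)

```text
time: 32.9
position: [0.5631, 0.2652, 0.0603]
tool_rot: [-3.111, 0.423, 0.001]
ft_force: [0.4, 0.5, -6.6]
grip_width: 0.205
```

```bash
python3 g2.py 23 215 190 220 135
```

```text
33.0 [0.5631 0.2651 0.0603] [-3.111e+00  4.230e-01  1.000e-03] 0.199 [ 0.1  0.5 -6.7] [ 0.1   0.06 -0.01] [ 0.04  0.46 -0.65  1.68  0.3   1.11 -2.54]
```

View pics/s23.png

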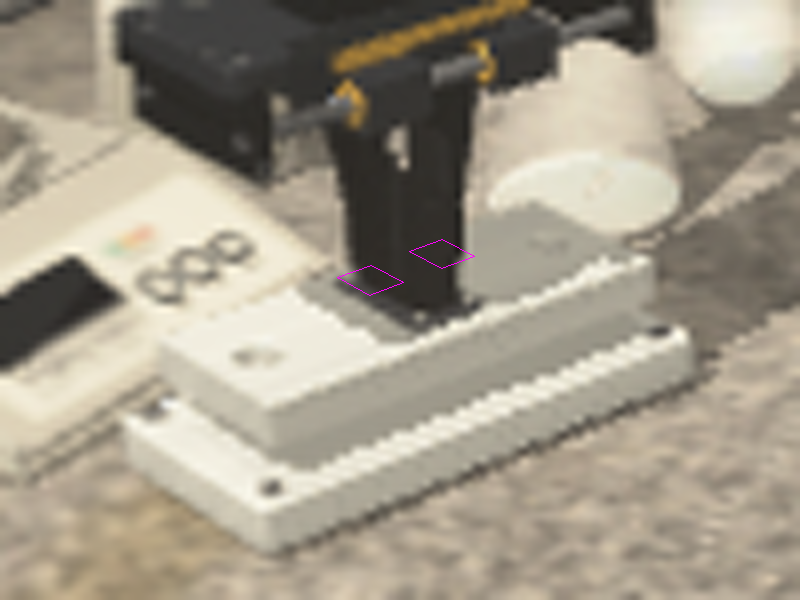

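>>> step_arm(
  plan=[
    [[0,0,0],[0,0,0.001],230],
    [[0,0,0],[0,0,0.002],230],
    [[0,0,0],[0,0,0.003],230],
    [[0,0,0],[0,0,0.004],230],
    [[0,0,0],[0,0,0.005],230],
    [[0,0,0],[0,0,0.006],230],
    [[0,0,0],[0,0,0.007],230],
    [[0,0,0],[0,0,0.008],230],
    [[0,0,0],[0,0,0.009],230],
    [[0,0,0],[0,0,0.009],230],
  ],
)

```text
time: 34.25
position: [0.5629, 0.2651, 0.0511]
tool_rot: [-3.112, 0.423, 0.001]
ft_force: [0.3, -0.1, -6.0]
grip_width: 0.205
```

```bash
python3 g2.py 24 215 190 220 135
```

```text
34.35 [0.5631 0.2651 0.0512] [-3.111e+00  4.230e-01  1.000e-03] 0.203 [-0.5 -0.  -5.4] [ 0.06  0.   -0.04] [ 0.03  0.47 -0.65  1.68  0.31  1.09 -2.55]
```

View pics/s24.png

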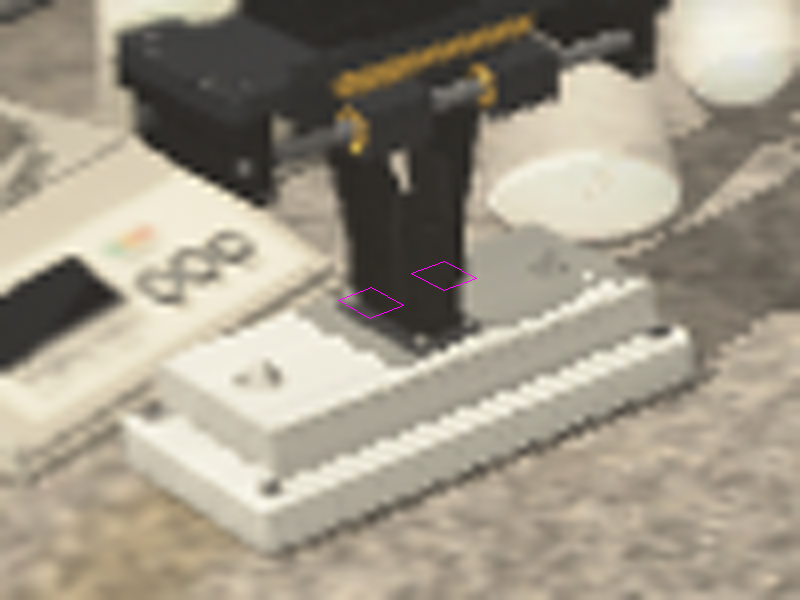

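Pins are entering both holes without side force (tips visible at about (258,378) and (548,262) in the crop). Continuing slowly to contact.

>>> step_arm(
  plan=[
    [[0,0,0],[0,0,0.0007],230],
    [[0,0,0],[0,0,0.0014],230],
    [[0,0,0],[0,0,0.002],230],
    [[0,0,0],[0,0,0.0026],230],
    [[0,0,0],[0,0,0.0032],230],
    [[0,0,0],[0,0,0.0038],230],
    [[0,0,0],[0,0,0.0044],230],
    [[0,0,0],[0,0,0.005],230],
    [[0,0,0],[0,0,0.0053],230],
    [[0,0,0],[0,0,0.0053],230],
  ],
)

```text
time: 35.6
position: [0.563, 0.2652, 0.0459]
tool_rot: [-3.111, 0.423, 0.001]
ft_force: [0.3, -0.2, -5.6]
grip_width: 0.201
```

```bash
python3 g2.py 25 215 190 220 135
```

```text
35.7 [0.5631 0.2651 0.0459] [-3.111e+00  4.230e-01  1.000e-03] 0.204 [ 0.6  0.5 -5.5] [ 0.01 -0.01  0.06] [ 0.03  0.48 -0.65  1.69  0.31  1.08 -2.55]
```

View pics/s25.png

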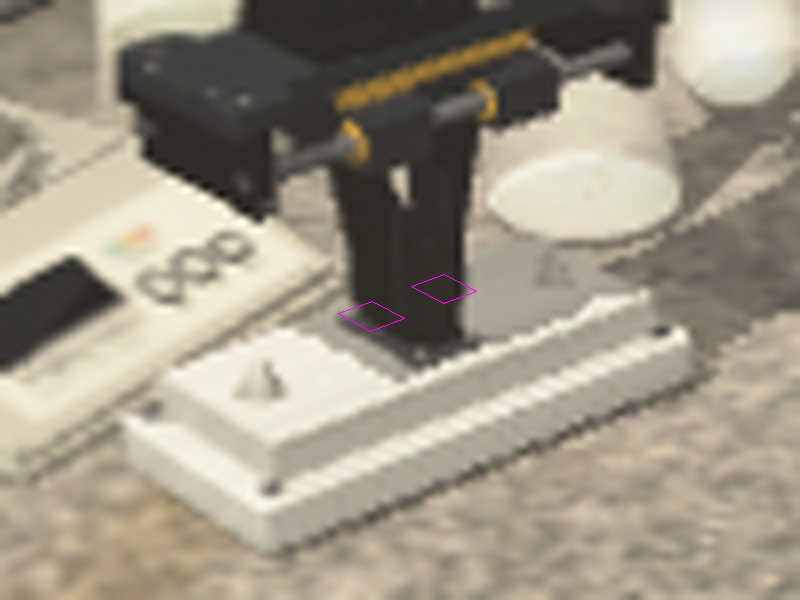

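>>> step_arm(
  plan=[
    [[0,0,0],[0,0,0.0003],230],
    [[0,0,0],[0,0,0.0006],230],
    [[0,0,0],[0,0,0.0009],230],
    [[0,0,0],[0,0,0.0012],230],
    [[0,0,0],[0,0,0.0015],230],
    [[0,0,0],[0,0,0.0018],230],
    [[0,0,0],[0,0,0.002],230],
    [[0,0,0],[0,0,0.002],230],
    [[0,0,0],[0,0,0.002],230],
    [[0,0,0],[0,0,0.002],230],
  ],
)

```text
time: 36.95
position: [0.5634, 0.2652, 0.0453]
tool_rot: [-3.112, 0.424, -0.0]
ft_force: [-3.0, -2.2, 6.5]
grip_width: 0.207
```

```bash
python3 g2.py 26 215 190 220 135; python3 -c "
from fit import *
d=np.load('im_26.npz'); crop(d['side'],225,205,80,55,10,'pics/s26z.png')"
```

```text
37.05 [0.5634 0.2652 0.0453] [-3.112  0.424 -0.   ] 0.204 [-1.8 -2.   8. ] [-0.57  1.02 -0.05] [ 0.03  0.48 -0.64  1.69  0.32  1.08 -2.55]
```

View pics/s26z.png

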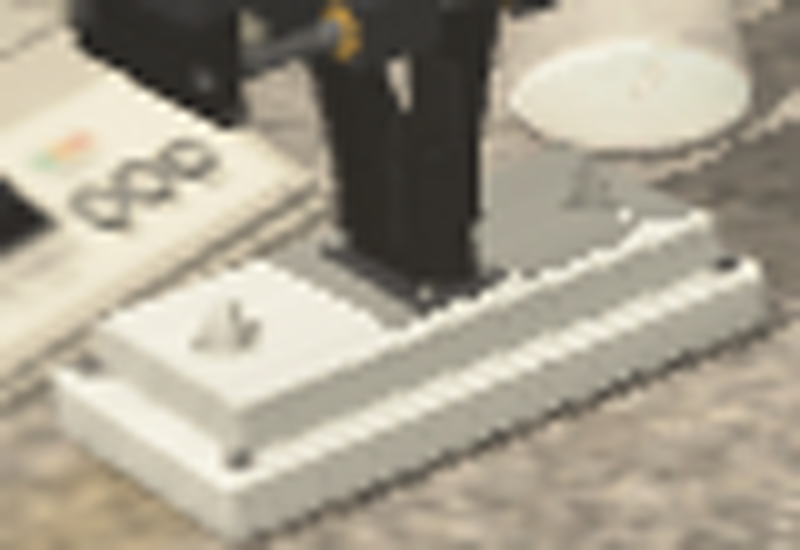

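>>> step_arm(
  plan=[
    [[0,0,0],[0,0,0.0003],230],
    [[0,0,0],[0,0,0.0005],230],
    [[0,0,0],[0,0,0.0007],230],
    [[0,0,0],[0,0,0.0007],230],
    [[0,0,0],[0,0,0.0007],230],
    [[0,0,0],[0,0,0.0007],230],
    [[0,0,0],[0,0,0.0007],230],
    [[0,0,0],[0,0,0.0007],230],
    [[0,0,0],[0,0,0.0007],230],
    [[0,0,0],[0,0,0.0007],230],
  ],
  squeeze=20,
)

```text
time: 38.3
position: [0.5635, 0.2652, 0.0453]
tool_rot: [-3.112, 0.423, -0.001]
ft_force: [-5.0, -3.7, 9.4]
grip_width: 0.204
```

```bash
python3 -c "
from mv import *
s=ctrl.get_state();print(s['torque'],s['ft_force'],s['position'])"
```

```text
[-0.67617316  1.16622939  0.1175287 ] [-5.04243287 -3.71729696  9.35121896] [0.56346198 0.26522409 0.04530199]
```

>>> step_arm(
  plan=[
    [[0,0,0],[0,0,0],230],
    [[0,0,0],[0,0,0],230],
    [[0,0,0],[0,0,0],230],
    [[0,0,0],[0,0,0],230],
    [[0,0,0],[0,0,-0.0005],215],
    [[0,0,0],[0,0,-0.001],205],
    [[0,0,0],[0,0,-0.001],195],
    [[0,0,0],[0,0,-0.001],185],
    [[0,0,0],[0,0,-0.001],175],
    [[0,0,0],[0,0,-0.001],165],
  ],
  squeeze=4,
)

```text
time: 39.55
position: [0.563, 0.2653, 0.0441]
tool_rot: [-3.111, 0.423, 0.001]
ft_force: [-0.4, 0.1, -0.5]
grip_width: 0.331
```

```bash
python3 g2.py 27 215 190 220 135; python3 -c "
from fit import *
d=np.load('im_27.npz'); crop(d['side'],225,205,80,55,10,'pics/s27z.png')"
```

```text
39.65 [0.563  0.2652 0.0442] [-3.111e+00  4.230e-01  1.000e-03] 0.347 [-0.4  0.8 -0. ] [-0.01  0.    0.  ] [ 0.03  0.48 -0.64  1.69  0.32  1.08 -2.55]
```

View pics/s27z.png

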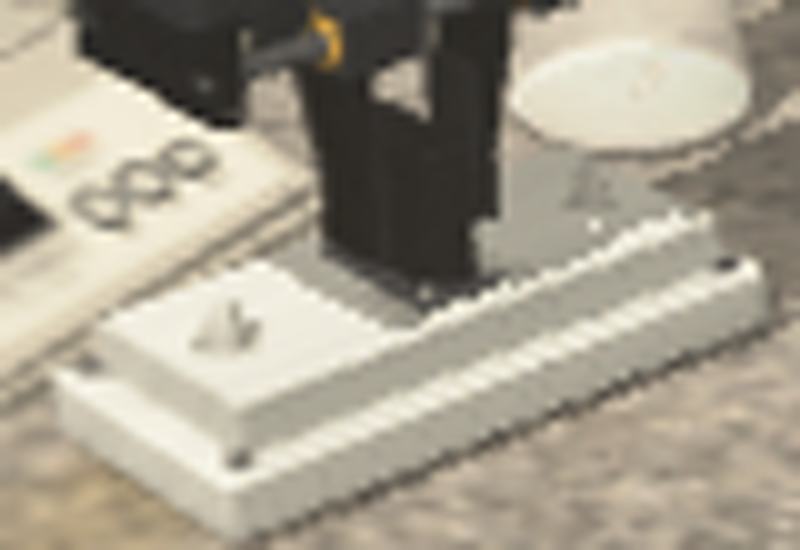

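Released, force back to zero, the plate did not move. Open a little more and rise straight up.

>>> step_arm(
  plan=[
    [[0,0,0],[0,0,-0.001],130],
    [[0,0,0],[0,0,-0.001],110],
    [[0,0,0],[0,0,-0.004],110],
    [[0,0,0],[0,0,-0.012],110],
    [[0,0,0],[0,0,-0.025],110],
    [[0,0,0],[0,0,-0.045],110],
    [[0,0,0],[0,0,-0.07],110],
    [[0,0,0],[0,0,-0.1],110],
    [[0,0,0],[0,0,-0.13],110],
    [[0,0,0],[0,0,-0.16],110],
  ],
)

```text
time: 40.9
position: [0.5632, 0.2652, 0.2069]
tool_rot: [-3.111, 0.423, -0.002]
ft_force: [0.5, -0.3, -0.6]
grip_width: 0.566
```

>>> step_arm(
  plan=[
    [[0,0,0],[0,0.02,-0.02],110],
    [[0,0,0],[0,0.05,-0.02],110],
    [[0,0,0],[0,0.09,-0.02],110],
    [[0,0,0],[0,0.13,-0.02],110],
    [[0,0,0],[0,0.17,-0.02],110],
    [[0,0,0],[0,0.21,-0.02],110],
    [[0,0,0],[0,0.25,-0.02],110],
    [[0,0,0],[0,0.28,-0.02],110],
    [[0,0,0],[0,0.3,-0.02],110],
    [[0,0,0],[0,0.3,-0.02],110],
  ],
)

```text
time: 42.15
position: [0.4831, -0.0255, 0.2251]
tool_rot: [-3.111, 0.428, -0.002]
ft_force: [0.5, 0.7, -0.3]
grip_width: 0.566
```

```bash
python3 g2.py 30 215 190 220 135; python3 -c "
from fit import *
d=np.load('im_30.npz'); crop(d['side'],225,190,170,75,4.7,'pics/s30z.png'); crop(d['top'],225,150,170,100,4.7,'pics/t30z.png'); crop(d['side'],225,195,80,60,10,'pics/s30y.png')"
```

```text
42.25 [ 0.4834 -0.0231  0.2247] [-3.111e+00  4.220e-01 -1.000e-03] 0.568 [-0.6  0.7 -0. ] [ 0.06  0.01 -0.02] [ 0.51 -0.02 -0.51  1.82 -0.01  1.34 -1.83]
```

View pics/s30z.png

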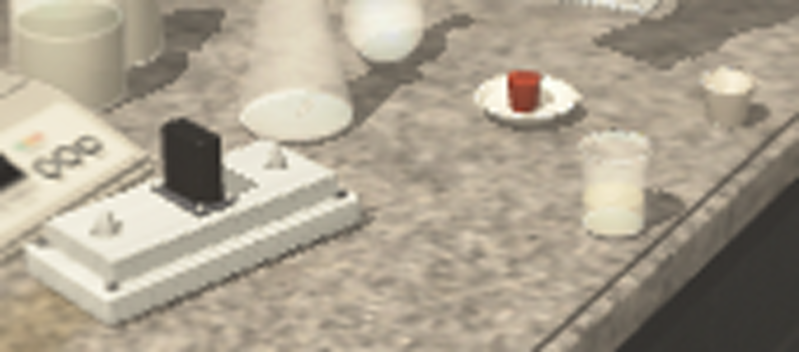

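View pics/t30z.png

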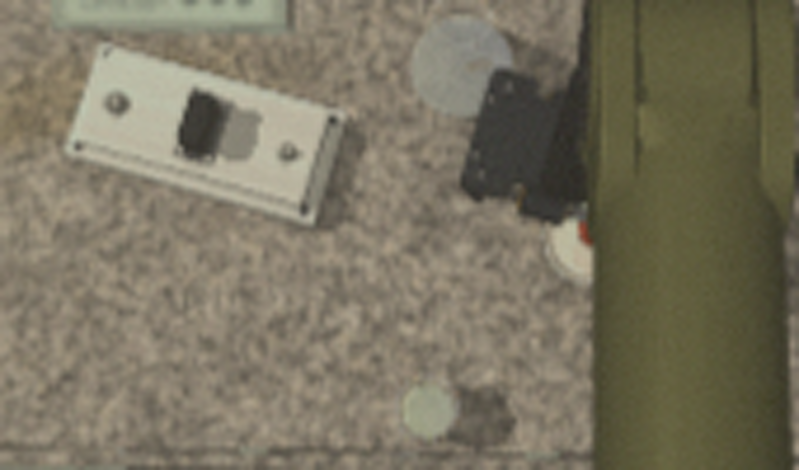

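View pics/s30y.png

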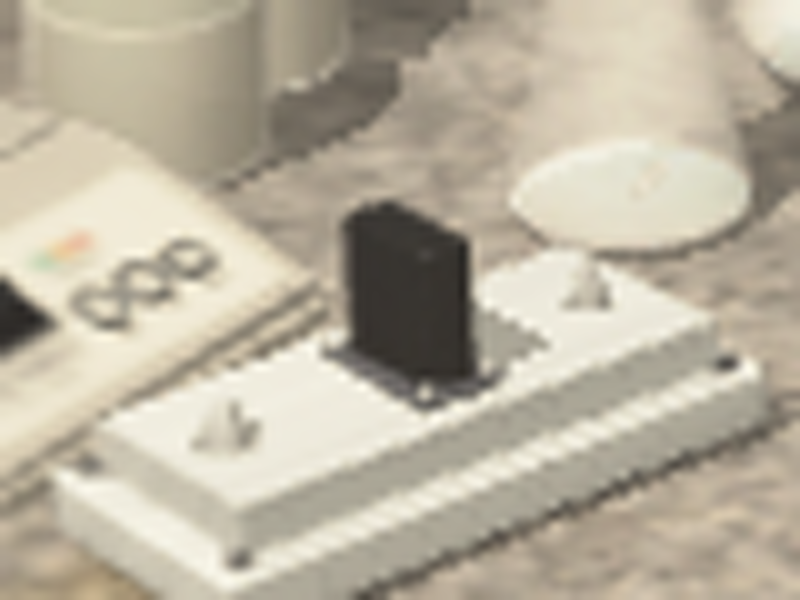

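```bash
python3 - <<'E'
from edge2 import *
a=np.load('im0.npz')['side'].astype(int); b=ctrl.get_image('side').astype(int)
for n,(x,y,w,h_) in dict(conical=(276,170,26,50),round=(296,180,19,26),beaker=(345,217,22,24),crucible=(373,202,13,14)).items():
    print(n,'mean absdiff',abs(a-b)[y:y+h_,x:x+w].mean().round(2))
ed=[(C(-1,1,h),C(-1,-1,h),.05,.95),(C(-1,1,h),C(1,1,h),.08,.9),(C(1,1,h),C(1,-1,h),.1,.9),(C(1,-1,h),C(-1,-1,h),.1,.9)]
import edge2
edge2.m5=lambda q,P: np.array([.5635,.2649,q[0]])+(Ro.from_euler('z',-.2696)*Ro.from_euler('yx',q[1:3])).as_matrix()@P
edge2.icp(b.astype(np.uint8),[.024,0,0],ed)
s=ctrl.get_state(); print(s['time'],s['ft_force'].round(1))
ctrl.close_job()
E
```

```text
conical mean absdiff 4.81
round mean absdiff 4.32
beaker mean absdiff 4.34
crucible mean absdiff 3.93
icp [ 0.0259 -0.0078 -0.0061] 149 medabs 0.13
42.3 [ 0.7 -0.1  0.4]
the job is handed in; nothing more can be done
```

The job is done and handed in at 42.3 s of the 72 s allowed. The stopper stands upright in the porcelain dish, and the upper plate lies on the lower plate with both pins through their holes, the wide hole on the thick pin.

- **Lowering:** I levelled the plate above the stand and lowered it in small steps, with no change in force until it touched the lower plate. I pressed it to about 9 N upward at the wrist and let go slowly. After release the wrist force read zero and the plate did not move.
- **Flush check:** An edge fit put its underside at 25.9 mm, against 24 mm for flush, with about half a degree of tilt. I take the difference as camera error, since the calibration is only good to about 2 mm. The close picture shows it seated with no gap.
- **Bystanders:** The two flasks, the beaker and the crucible look unchanged in the side camera. The small picture differences there (about 4 grey levels) were similar for all four.
- **What disagreed:** The fingertips appeared about 23 mm further back along the tool than the interface text says. I trusted the pictures and the contact forces for all heights, and the contact heights matched them. The tilt estimates of the held plate also scattered by about 1.5 degrees between fits.

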